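Load the last bottle and lock the bottle carrier

TASK

Get the bottle carrier ready to go: first stand the square bottle that is lying on the bench upright on the bench and let go of it, then lift it into the carrier's one empty cell, put the lid on fully home, and swing the carrying handle all the way up to its stop so that it locks the lid. Set the bottle and the lid down rather than dropping them, keep the three bottles already in the carrier in their cells, and leave everything else on the bench standing where it is.

Things in the scene. Friction and masses are not known exactly. Their poses are not given: they have to be found in the camera images.
- carrier: White plastic carrier base, fixed, open on top, 148 (its x) by 164 (y) by 85 mm high; origin: centre of underside, z up. Walls 4, floor 6 thick. Four cells 68 mm square centred at x +-36, y +-44 mm, parted by a 4 mm web and a 20 mm rib 61 mm high; three hold bottles, one has only a flat white pad. A ledge 62 mm above the bench, 168 by 184 mm over all, runs round outside and carries the lid.
- bail_hinge (a point): Middle of the carrying handle's pivot axis, 40 mm above the bench inside the carrier, fixed to it; the axis lies along y, the carrier's y axis. Pivot bosses and handle arms fill the space 82 to 114 mm from here along +-y. A steel pin inside each arm, 8 mm thick and 60.5 mm from the pivot, passes 1.5 mm above the home lid's end bosses; a lid not fully home blocks it.
- bail (a joint): Grey U-shaped carrying handle on the carrier (two flat arms and a round cross bar 160 mm from the pivot axis). Rad: 0 = upright over the lid at its stop, lid locked; it grows as the handle leans to the carrier's -x side (robot side; 1.57 level, most 1.75). Bar middle in the carrier's frame: x = -160 sin(value), z = 40 + 160 cos(value) mm. Stiff: stays where left, needs about 2 to 3 N at the bar.
- bail_grip (a point): Middle of the handle's cross bar: round rubber sleeve 14 mm thick, 100 mm long, along the carrier's y; the bar and arms are 226 mm wide over all. Upright it is 200 mm above the bench, the bar's axis 28 mm above the top of the home lid's own handle. Upright, the handle stops the lid from going on or off.
- lid: Grey deep lid, loose, open side down, 162 (its x) by 178 (y) by 76 mm high plus a bar handle; origin: centre of its lower edge plane, z up. Walls and top 4 mm, 3 mm play round the carrier's walls. A boss 20 mm thick stands 12 mm out of each y end, 23 mm up. Home: origin at x 0, y 0, z 62 mm in the carrier's frame, its y along the carrier's y, either way round. About 0.32 kg.
- lid_grip (a point): Centre of the lid's handle bar, 104 mm above the lid's lower edge. The bar is 20 mm wide (lid's x), 104 mm long (lid's y), 12 mm thick; 22 mm of free space under it between its two end posts, 34 mm from the lid's top face to the bar's top.
- bottle: The lying bottle: square, amber, paper label, round blue cap, like the three in the carrier. Origin: centre of its base; z from base to cap. Body 60 mm square, 84 long; neck 28 mm thick to 98; cap to 122 mm. Lies on a flat side, axis 30 mm above the bench. In a cell its base is 6 mm above the bench, with 4 mm play each side when square with the cell. About 0.26 kg, centre of mass near 45 mm.
- bottle_cap (a point): Centre of that bottle's cap, 110 mm from its base along its z. Cap round, 36 mm in diameter, 24 mm high.
- bottle_a: One of the three like bottles standing in the carrier, square with its cell. Origin: centre of its base, z up.
- bottle_b: Another of the three bottles standing in the carrier.
- bottle_c: Another of the three bottles standing in the carrier.
- stock: Bystander: tall round amber bottle, 84 mm in diameter, 175 mm high. Origin: centre of its underside.
- beaker: Bystander: glass beaker, 72 mm in diameter, 95 mm high. Origin: centre of its underside.
- flask: Bystander: conical glass flask, 82 mm in diameter at the foot, 122 mm high. Origin: centre of its underside.
- wash: Bystander: white wash bottle with blue top and bent spout (reaching 50 mm from its axis), 60 mm in diameter, 160 mm high. Origin: centre of its underside.
- tipbox: Bystander: box of pipette tips, 84 by 122 mm, 66 mm high. Origin: centre of its underside.
- cylinder: Bystander: glass measuring cylinder, foot 64 mm in diameter, 162 mm high. Origin: centre of its underside.
- timer: Bystander: flat white lab timer with a display and three keys, 62 by 75 mm, 22 mm high, lying on the bench. Origin: centre of its underside.
Things that resemble listed ones, but are neither listed nor needed, are in the scene too. What is shaped like the lid but yellow is not meant.

How it is judged:
By the outcome, as a careful person would: the job done as asked, in the order asked, and still so for the second after the job is handed in, with the robot touching nothing.
It also fails if it takes over 72 s, if anything falls off the work surface, if the arm or the gripper's body presses on something with over 40 N, if the wrist force passes 120 N, or if a joint passes its speed limit or range.

ROBOT

A 6-joint arm with a two-finger parallel gripper is mounted at the origin on the work surface. World frame = base frame: x ahead of the robot, y to its left, z up, the work surface at z = 0. Lengths are in m, angles in rad, forces in N, time in s.
With the tool pointing down it reaches from about 0.425 to 0.95 m from the base axis. Payload 3.5 kg.
Tool frame: the origin (TCP) lies on the centre line of the jaws, within the pads' length; the fingertips stand 17 mm ahead of it and the grasp point (between the pads) lies 2 mm behind it; z points along the fingers, y is the line along which they close (so a half turn about z gives the same grasp; the last joint's range is limited). The gripper opens to 85 mm and grips with 20 to 120 N. Pads are 22 mm wide; open, the fingers measure 114 mm over their backs; the gripper's body (76 mm by 85 mm) begins 54 mm behind the grasp point. The pads swing forward as they close: fully open they stand 13 mm farther back than shut.
Start: joints at [-1.319, 0.286, 1.577, -0, 1.279, -0.15], TCP at [0.264, -0.621, 0.248] pointing down, gripper open.
Joint ranges: [-2.77, 2.77], [-0.9, 2.22], [0.21, 2.48], [-1.53, 4.67], [0.24, 2.81], [-2.84, 2.84]. Speed limits (rad/s): [2.79, 2.79, 3.14, 3.14, 3.14, 3.14].

INTERFACE

Orientations are given as a unit quaternion [x, y, z, w].
In Python, from plant import ctrl gives the robot as it stands. The module is installed in compiled form; this text tells all that it offers.
- The arm moves only by the tool drive_tool, never from a script. Its argument "moves" is a list of rows, each a list of 3 entries, a list of its own where there are three numbers: the turn, a rotation vector about the tool's x, y, z in rad, then the shift along the tool's x, y, z in m, then the finger opening in m, from 0 to 0.0854. A call has 1 to 5 rows; each row shifts and turns the commanded pose from where the row before left it, along the tool's axes as they then stand; what a row does not reach is not made up. A row lasts 1/8 s, in which the tool goes at most 62.5 mm and 10.7 degrees, less where a joint would pass 70% of its speed; a pose out of reach is approached as far as the arm can. A call with a gripper value outside its range is refused whole. The fingers move at their own pace and stop on an object; "grip_force" is the grip in N (left out, the last holds). Time passes only in rows, so rows that do not move let the fingers close. It gives the time, the measured TCP pose, the force, the opening and the grip force at its end, in the units of the state.
- ctrl.get_state(): the state, without advancing time (a new reading comes with each control period).
- ctrl.read_camera(name): name is "side" or "top"; returns a dict with "image" (400x640x3 uint8, red, green, blue), "fx", "fy", "cx", "cy" (pixels), "dist" ([k1, k2, p1, p2, k3] as OpenCV has them; the pictures are not rectified), "R" (3x3) and "t" (3): a world point X has camera coordinates R X + t. Camera axes: x right, y down, z forward; pixel columns grow to the right and rows downward; lengths in m; the calibration is good to about 2 mm. A picture is of the moment at which its call begins. There is no depth.
- ctrl.sign_off(): hands the job in; it is judged then, once.
The state is a dict: "time": time; "qpos": joint angles; "dq": joint speeds; "joint_efforts": joint torques, N m; "eef_pos": TCP position; "tcp_rot": TCP orientation; "contact_force": force on the tool from outside, world axes, zero at the start; "wrist_torque": the same for the moment, N m; "opening": opening from 0.0 (shut) to 1.0 (fully open); "finger_force": force on a finger pad.
Only numpy, scipy, OpenCV 4.12 (cv2) and the standard library are available. Lean on these libraries where they do the work, as an engineer would, in place of code of your own. Each camera call takes 0.05 s, during which the arm holds its last target. There are 200 camera calls.

## Working session

There is one attempt and no reset: what is moved stays moved. The work goes in short steps, Python scripts to look and compute and a tool call to move; the robot and the scene stay as the last step left them, time stands still between calls to the robot, and variables do not carry over. Pictures are saved under pics/ and viewed, at most 10 in all, crops included, and the job is handed in when it is done.

Besides the shell and the picture viewer there is one more tool, called after "Emit:" by a JSON object that holds its "name" and its "arguments", one argument or row to a line. drive_tool: Moves the arm, as the interface text tells. Its arguments: {"type":"object","properties":{"moves":{"type":"array","items":{"type":"array"}},"grip_force":{"type":"number"}},"required":["moves"]}

```bash
mkdir -p pics
cat > h.py <<'E'
import numpy as np, cv2, sys
from plant import ctrl
from scipy.spatial.transform import Rotation as Ro
def cam(n): return ctrl.read_camera(n)
def K(c): return np.array([[c['fx'],0,c['cx']],[0,c['fy'],c['cy']],[0,0,1.]]), np.array(c['dist'],float)
def ray(c,px):
    k,d=K(c); u=cv2.undistortPoints(np.array(px,float).reshape(-1,1,2),k,d).reshape(-1,2)
    v=np.c_[u,np.ones(len(u))]@np.array(c['R']); return -np.array(c['R']).T@np.array(c['t']), v
def onz(c,px,z):
    o,v=ray(c,px); return o+v*((z-o[2])/v[:,2])[:,None]
def proj(c,P):
    k,d=K(c); return cv2.projectPoints(np.array(P,float).reshape(-1,3),cv2.Rodrigues(np.array(c['R']))[0],np.array(c['t'],float),k,d)[0].reshape(-1,2)
def save(n,im): cv2.imwrite('pics/'+n+'.png',im[...,::-1])
def st():
    s=ctrl.get_state(); print('t',s['time'],'p',np.round(s['eef_pos'],4),'R',np.round(Ro.from_quat(s['tcp_rot']).as_matrix(),3).tolist(),'q',np.round(s['qpos'],3),'F',np.round(s['contact_force'],1),'op',s['opening']); return s
E
python3 - <<'E'
from h import *
st()
for n in('top','side'):
    c=cam(n); save(n+'0',c['image']); print(n,c['fx'],c['cx'],c['cy'],c['dist'],np.round(c['R'],3).tolist(),np.round(c['t'],3), -np.array(c['R']).T@c['t'])
E
```

```text
t 0.0 p [ 0.2639 -0.6206  0.2469] R [[0.92, 0.391, -0.001], [0.391, -0.92, 0.002], [0.0, -0.002, -1.0]] q [-1.319  0.287  1.578 -0.     1.279 -0.15 ] F [ 0.1 -0.2 -0.3] op 1.0002649569391935
top 498.57266055855945 320.6248685805738 200.52869300133256 [-0.10883066  0.          0.          0.          0.        ] [[-0.025, -1.0, 0.009], [-0.995, 0.024, -0.102], [0.101, -0.012, -0.995]] [1.000e-03 5.210e-01 1.551e+00] [0.36072501 0.00636639 1.59541374]
side 406.86156655151285 319.54308086971037 198.0683716289662 [-0.09913508  0.          0.          0.          0.        ] [[-0.984, -0.178, 0.009], [-0.1, 0.51, -0.854], [0.147, -0.842, -0.519]] [0.49  0.176 1.161] [0.32899418 0.97520499 0.74895569]
```

View pics/top0.png

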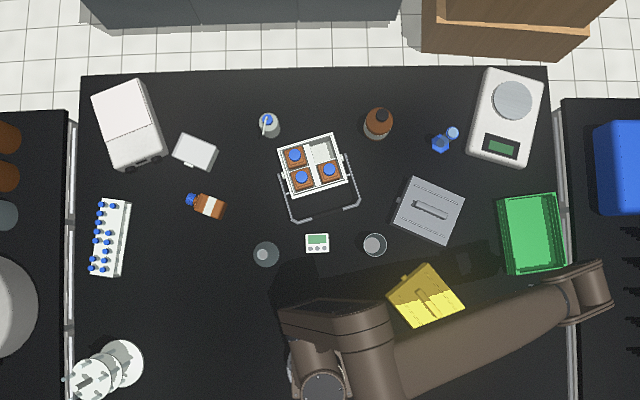

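View pics/side0.png

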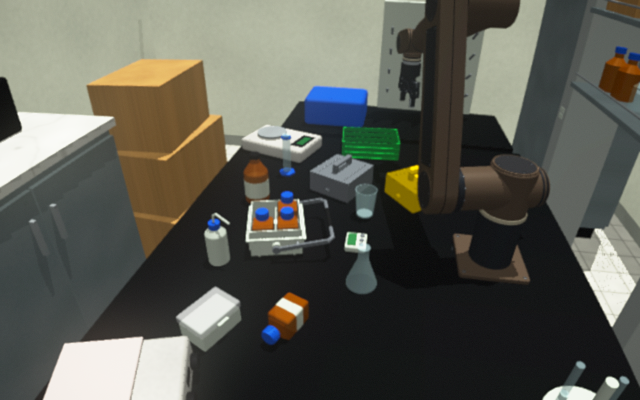

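```bash
cat >> h.py <<'E'
def blobs(c,lo,hi,box,amin=15):
    h=cv2.cvtColor(c['image'],cv2.COLOR_RGB2HSV); m=cv2.inRange(h,np.array(lo),np.array(hi)); k=np.zeros_like(m); x0,y0,x1,y1=box; k[y0:y1,x0:x1]=255
    n,l,s,ce=cv2.connectedComponentsWithStats(m&k); return [(s[i,4],ce[i],l==i) for i in range(1,n) if s[i,4]>=amin]
def tri(c1,p1,c2,p2):
    o1,v1=ray(c1,p1);o2,v2=ray(c2,p2);v1=v1[0];v2=v2[0]
    a=np.linalg.lstsq(np.c_[v1,-v2],o2-o1,rcond=None)[0]; A=o1+a[0]*v1;B=o2+a[1]*v2; return (A+B)/2,np.linalg.norm(A-B)
E
python3 - <<'E'
from h import *
t=cam('top'); s=cam('side')
for nm,c,box in(('top',t,(180,110,350,230)),('side',s,(240,180,320,350))):
    for b in blobs(c,(100,120,60),(130,255,255),box): print(nm,'blue',b[0],b[1].round(1), onz(c,b[1],.128).round(4))
B=blobs(t,(5,100,40),(20,255,255),(180,180,240,230)); 
for b in B: print('amber',b[0],b[1])
# bottle quads
im=t['image']; 
def crop(x0,y0,x1,y1,k): return cv2.resize(im[y0:y1,x0:x1],None,fx=k,fy=k,interpolation=cv2.INTER_CUBIC)
a=crop(265,120,365,230,5); b=crop(180,185,235,225,5); d=crop(385,170,470,250,3)
o=np.zeros((550,790,3),np.uint8); o[:a.shape[0],:a.shape[1]]=a; o[:b.shape[0],505:505+b.shape[1]]=b; o[205:205+d.shape[0],505:505+d.shape[1]]=d; save('crop1',o)
E
```

```text
top blue 62 [267.5 119.2] [[0.7605 0.1432 0.128 ]]
top blue 117 [294.5 154.5] [[0.6501 0.0638 0.128 ]]
top blue 115 [328.8 169. ] [[ 0.604  -0.0378  0.128 ]]
top blue 117 [301.2 176.6] [[0.583  0.0451 0.128 ]]
top blue 93 [189.9 198.5] [[0.5255 0.3776 0.128 ]]
side blue 147 [286.6 196. ] [[ 0.6032 -0.0239  0.128 ]]
side blue 144 [261.7 213.3] [[0.6478 0.0798 0.128 ]]
side blue 130 [286.6 212.6] [[0.5812 0.0627 0.128 ]]
side blue 281 [270.1 334.4] [[0.5087 0.4797 0.128 ]]
amber 207 [199.76811594 202.07729469]
amber 217 [218.36866359 209.34101382]
```

View pics/crop1.png

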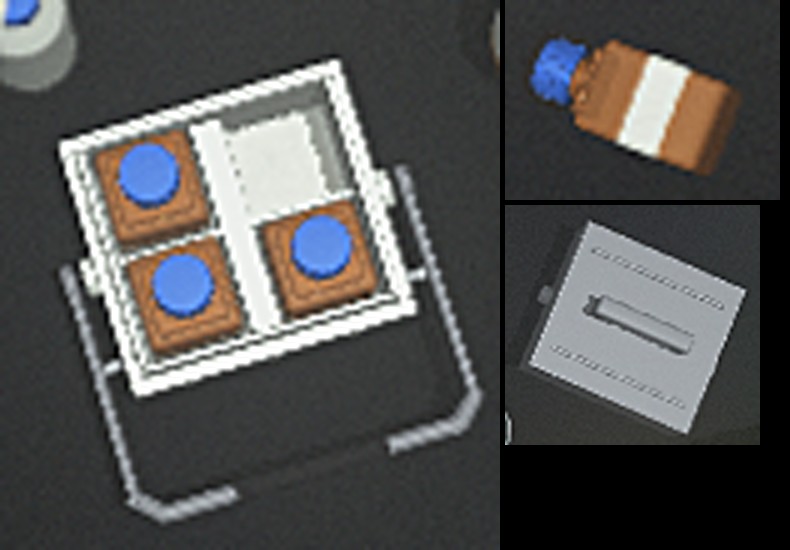

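Run:
```python
from h import *
t=cam('top'); s=cam('side')
def quad(p,z):
    P=onz(t,p,z); e=[np.linalg.norm(P[i]-P[(i+1)%4])*1e3 for i in range(4)]; 
    ang=[np.degrees(np.arctan2(*(P[(i+1)%4]-P[i])[[1,0]])) for i in range(4)]
    print('quad c',P.mean(0).round(4),'edges',np.round(e,1),'ang',np.round(ang,1)); return P
quad([(277.4,149),(332.6,132.4),(347.6,182.4),(293,198.4)],.085)
quad([(412.7,175.7),(465,198.3),(446,246),(393.3,223.7)],.076)
print('lidbar',onz(t,[(430.7,210)],.11))
tb=sorted(blobs(t,(100,120,60),(130,255,255),(270,140,350,230)),key=lambda b:b[1][0]); sb=blobs(s,(100,120,60),(130,255,255),(240,180,320,250))
C=[]
for b in tb:
    r=min((tri(t,b[1],s,q[1]) for q in sb),key=lambda r:r[1]); C.append(onz(t,b[1],.124)[0]); print('cap',r[0].round(4),round(r[1],4),C[-1].round(4))
# caps: far-left(+x,+y), near-left(-x,+y), near-right(-x,-y)
for v in(C[0]-C[1],C[1]-C[2]): print('d',np.linalg.norm(v)*1e3,np.degrees(np.arctan2(v[1],v[0])))
print('centre by caps',(C[0]+C[2])/2,'cell', C[0]+C[2]-C[1])
b=blobs(t,(100,120,60),(130,255,255),(180,180,240,230))[0]; q=blobs(s,(100,120,60),(130,255,255),(240,310,320,350))[0]
print('cap lying',tri(t,b[1],s,q[1]),onz(t,b[1],.035))
# body mask: amber|white
m=np.zeros((400,640),np.uint8)
for lo,hi in(((5,100,40),(20,255,255)),((0,0,120),(180,90,255))):
    for a in blobs(t,lo,hi,(180,180,240,230)): m|=a[2].astype(np.uint8)
p=cv2.findContours(m,0,cv2.CHAIN_APPROX_NONE)[0]; p=max(p,key=cv2.contourArea).reshape(-1,2); P=onz(t,p,.06)[:,:2]
r=cv2.minAreaRect((P*1000).astype(np.float32)); print('body',r)
w=[a for a in blobs(t,(0,0,120),(180,90,255),(180,180,240,230))]; print('label',[onz(t,a[1],.06).round(4) for a in w])
for n,px,z in(('wash',(269,126),.1),('tip',(195,152),.06),('flask',(265,253),.02),('timer',(317,243),.02),('beaker',(375,243),.05),('stock',(378,123),.1),('cyl',(440,145),.01),('barL',(295,222),.04),('barR',(355,204),.04)): print(n,onz(t,[px],z)[0].round(3))
```

```text
quad c [0.6235 0.0103 0.085 ] edges [178.2 162.7 173.9 160.7] ang [ -74.3 -165.2  105.1   16.3]
quad c [ 0.4755 -0.3457  0.076 ] edges [177.2 160.2 176.  161.3] ang [-114.8  155.3   65.6  -24.3]
lidbar [[ 0.47528321 -0.3418548   0.11      ]]
cap [0.6528 0.0643 0.1172] 0.0011 [0.6509 0.0639 0.124 ]
cap [0.5854 0.0455 0.1163] 0.0012 [0.5836 0.0452 0.124 ]
cap [ 0.6062 -0.0379  0.1194] 0.0019 [ 0.6045 -0.0379  0.124 ]
d 69.83405846189744 15.54523830723282
d 85.71834914231441 104.1150728148925
centre by caps [0.62768856 0.01299867 0.124     ] cell [ 0.67178037 -0.01920876  0.124     ]
cap lying (array([0.53663187, 0.40224166, 0.03080629]), np.float64(0.0004524176594468025)) [[0.53593664 0.40113488 0.035     ]]
body ((509.8402099609375, 336.34991455078125), (104.24799346923828, 59.26287841796875), 67.20044708251953)
label [array([[0.5093, 0.335 , 0.06  ]])]
wash [0.747 0.141 0.1  ]
tip [0.68  0.379 0.06 ]
flask [0.359 0.167 0.02 ]
timer [0.387 0.003 0.02 ]
beaker [ 0.382 -0.177  0.05 ]
stock [ 0.749 -0.194  0.1  ]
cyl [ 0.695 -0.407  0.01 ]
barL [0.454 0.07  0.04 ]
barR [ 0.505 -0.12   0.04 ]
```

```bash
cat >> h.py <<'E'
def pose(yawx,tilt=0):
    """tool down with x at heading yawx(deg), then turned tilt(deg) about tool y"""
    u=np.array([np.cos(np.radians(yawx)),np.sin(np.radians(yawx)),0]); z=np.array([0,0,-1.]); R=np.c_[u,np.cross(z,u),z]
    return Ro.from_matrix(R)*Ro.from_euler('y',tilt,degrees=True)
def plan(tgts,op,p=None,r=None,vmax=.055,wmax=.17):
    """tgts: list of (pos,Rotation); prints rows (turn, shift in tool axes)"""
    s=ctrl.get_state(); p=np.array(s['eef_pos']) if p is None else np.array(p); r=Ro.from_quat(s['tcp_rot']) if r is None else r
    for q,R in tgts:
        q=np.array(q,float); w=(r.inv()*R).as_rotvec(); n=max(1,int(np.ceil(max(np.linalg.norm(q-p)/vmax,np.linalg.norm(w)/wmax)-.05)))
        for i in range(n):
            d=r.inv().apply((q-p)/(n-i)); tw=np.round((r.inv()*R).as_rotvec()/(n-i),3); d=np.round(d,4)
            print([tw.tolist(),d.tolist(),op]); p=p+r.apply(d); r=r*Ro.from_rotvec(tw)
        print('--',p.round(4))
E
python3 - <<'E'
from h import *
c=np.array([.5366,.4022,.031]); a=67.5; u=np.array([np.cos(np.radians(a)),np.sin(np.radians(a)),0])
R=pose(a,-35); g=c+.003*u
plan([((.56,-.3,.27),pose(20)),((.56,.15,.27),pose(55)),(g-R.apply([0,0,.1]),R)],.065)
E
```

```text
[[-0.0, -0.0, 0.007], [0.0498, -0.0225, -0.0027], 0.065]
[[-0.0, -0.0, 0.007], [0.0496, -0.0228, -0.0028], 0.065]
[[-0.0, -0.0, 0.006], [0.0494, -0.0231, -0.0027], 0.065]
[[-0.0, -0.0, 0.007], [0.0493, -0.0235, -0.0028], 0.065]
[[-0.0, -0.0, 0.006], [0.0491, -0.0238, -0.0027], 0.065]
[[-0.0, -0.0, 0.007], [0.049, -0.0241, -0.0028], 0.065]
[[-0.0, -0.0, 0.006], [0.0488, -0.0244, -0.0027], 0.065]
[[-0.001, -0.0, 0.007], [0.0487, -0.0247, -0.0028], 0.065]
-- [ 0.56 -0.3   0.27]
[[0.0, -0.0, -0.068], [0.0171, -0.047, -0.0], 0.065]
[[0.0, -0.0, -0.068], [0.0202, -0.0457, -0.0], 0.065]
[[0.0, -0.0, -0.068], [0.0233, -0.0442, -0.0], 0.065]
[[0.0, -0.0, -0.068], [0.0263, -0.0426, -0.0], 0.065]
[[0.0, -0.0, -0.068], [0.0291, -0.0407, -0.0], 0.065]
[[0.0, 0.0, -0.068], [0.0318, -0.0386, -0.0], 0.065]
[[0.0, 0.0, -0.068], [0.0343, -0.0363, -0.0], 0.065]
[[0.0, 0.0, -0.068], [0.0367, -0.034, -0.0], 0.065]
[[0.0, 0.0, -0.067], [0.0389, -0.0313, -0.0], 0.065]
-- [0.56   0.1499 0.27  ]
[[-0.01, -0.087, -0.03], [0.036, -0.0253, 0.0224], 0.065]
[[-0.009, -0.087, -0.03], [0.0386, -0.0244, 0.0189], 0.065]
[[-0.01, -0.087, -0.03], [0.0408, -0.0233, 0.0153], 0.065]
[[-0.009, -0.087, -0.03], [0.0426, -0.0222, 0.0114], 0.065]
[[-0.01, -0.087, -0.03], [0.0441, -0.021, 0.0075], 0.065]
[[-0.009, -0.087, -0.031], [0.0451, -0.0197, 0.0034], 0.065]
[[-0.01, -0.086, -0.03], [0.0459, -0.0183, -0.0008], 0.065]
-- [0.5597 0.458  0.1129]
```

Emit:
{"name": "drive_tool", "arguments": {
  "moves": [
    [[0,0,0.007],[0.0498,-0.0225,-0.003],0.065],
    [[0,0,0.007],[0.0496,-0.0228,-0.003],0.065],
    [[0,0,0.006],[0.0494,-0.0231,-0.003],0.065],
    [[0,0,0.007],[0.0493,-0.0235,-0.003],0.065],
    [[0,0,0.006],[0.0491,-0.0238,-0.003],0.065]
  ],
  "grip_force": 80
}}

```text
time: 0.92
eef_pos: [0.45, -0.4191, 0.2635]
tcp_rot: [0.983, 0.183, 0.0, 0.0]
contact_force: [0.3, -0.7, 0.1]
opening: 0.761
finger_force: 0.0
```

Emit:
{"name": "drive_tool", "arguments": {
  "moves": [
    [[0,0,0.007],[0.049,-0.0241,-0.003],0.065],
    [[0,0,0.006],[0.0488,-0.0244,-0.003],0.065],
    [[0,0,0.007],[0.0487,-0.0247,-0.003],0.065],
    [[0,0,-0.068],[0.0171,-0.047,0],0.065],
    [[0,0,-0.068],[0.0202,-0.0457,0],0.065]
  ]
}}

```text
time: 1.55
eef_pos: [0.5603, -0.1985, 0.2721]
tcp_rot: [0.97, 0.241, -0.0, -0.0]
contact_force: [-0.4, 0.3, -0.3]
opening: 0.764
finger_force: 0.0
```

Emit:
{"name": "drive_tool", "arguments": {
  "moves": [
    [[0,0,-0.068],[0.0233,-0.0442,0],0.065],
    [[0,0,-0.068],[0.0263,-0.0426,0],0.065],
    [[0,0,-0.068],[0.0291,-0.0407,0],0.065],
    [[0,0,-0.068],[0.0318,-0.0386,0],0.065],
    [[0,0,-0.068],[0.0343,-0.0363,0],0.065]
  ]
}}

```text
time: 2.17
eef_pos: [0.5599, 0.0514, 0.2725]
tcp_rot: [0.916, 0.402, 0.0, 0.0]
contact_force: [0.0, 0.6, -0.3]
opening: 0.763
finger_force: 0.0
```

Emit:
{"name": "drive_tool", "arguments": {
  "moves": [
    [[0,0,-0.068],[0.0367,-0.034,0],0.065],
    [[0,0,-0.068],[0.0389,-0.0313,0],0.065],
    [[-0.01,-0.087,-0.03],[0.036,-0.0253,0.0224],0.065],
    [[-0.01,-0.087,-0.03],[0.0386,-0.0244,0.0189],0.065],
    [[-0.01,-0.087,-0.03],[0.0408,-0.0233,0.0153],0.065]
  ]
}}

```text
time: 2.8
eef_pos: [0.5599, 0.2833, 0.2049]
tcp_rot: [0.857, 0.498, -0.109, 0.074]
contact_force: [0.6, 0.4, -0.3]
opening: 0.756
finger_force: 0.0
```

Emit:
{"name": "drive_tool", "arguments": {
  "moves": [
    [[-0.01,-0.087,-0.03],[0.0426,-0.0222,0.0114],0.065],
    [[-0.01,-0.087,-0.03],[0.0441,-0.021,0.0075],0.065],
    [[-0.01,-0.087,-0.03],[0.0451,-0.0197,0.0034],0.065],
    [[-0.01,-0.087,-0.03],[0.0459,-0.0183,-0.0008],0.065],
    [[0,0,0],[0,0,0],0.065]
  ]
}}

```text
time: 3.42
eef_pos: [0.5559, 0.4597, 0.1058]
tcp_rot: [0.79, 0.531, -0.255, 0.169]
contact_force: [-0.9, -0.1, -1.3]
opening: 0.761
finger_force: 0.0
```

Run:
```python
from h import *
st()
c=np.array([.5366,.4022,.031]); a=67.5; u=np.array([np.cos(np.radians(a)),np.sin(np.radians(a)),0])
R=pose(a,-35); g=c+.003*u
plan([(g,R)],.065)
for n in ('top','side'):
    k=cam(n); x,y=proj(k,[g])[0].astype(int); im=k['image'][max(y-60,0):y+60,max(x-60,0):x+60]; save('g1'+n,cv2.resize(im,None,fx=4,fy=4,interpolation=2))
a=cv2.imread('pics/g1top.png');b=cv2.imread('pics/g1side.png'); h=min(a.shape[0],b.shape[0]); cv2.imwrite('pics/g1.png',cv2.resize(np.hstack([a[:h],b[:h]]),(800,400)))
```

```text
t 3.425 p [0.5559 0.4597 0.1058] R [[0.305, 0.926, -0.223], [0.753, -0.378, -0.538], [-0.582, -0.004, -0.813]] q [ 0.646  0.813  1.173 -0.303  1.702  1.077] F [-0.9 -0.1 -1.3] op 0.7611069089791059
[[-0.0, 0.005, 0.003], [-0.0016, 0.0021, 0.0472], 0.065]
[[-0.0, 0.006, 0.003], [-0.0019, 0.002, 0.0471], 0.065]
-- [0.5377 0.405  0.031 ]
```

View pics/g1.png

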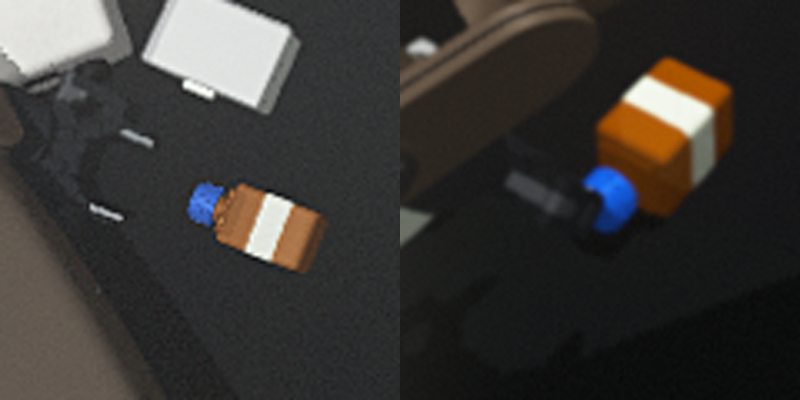

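The gripper fingers (crop (135,140) and (105,212)) straddle the blue cap's axis (cap at crop (207,204)), and the reach is lined up.

Emit:
{"name": "drive_tool", "arguments": {
  "moves": [
    [[0,0.005,0.003],[-0.001,0.002,0.032],0.065],
    [[0,0.006,0.003],[-0.001,0.001,0.031],0.065],
    [[0,0,0],[-0.0015,0.001,0.031],0.065],
    [[0,0,0],[0,0,0],0.065],
    [[0,0,0],[0,0,0],0.03]
  ]
}}

```text
time: 4.15
eef_pos: [0.5438, 0.4042, 0.0433]
tcp_rot: [0.797, 0.528, -0.242, 0.166]
contact_force: [-0.6, -0.2, -0.1]
opening: 0.565
finger_force: 0.0
```

Emit:
{"name": "drive_tool", "arguments": {
  "moves": [
    [[0,0,0],[0,0,0],0.025],
    [[0,0,0],[0,0,0],0.025],
    [[0,0,0],[0,0,0],0.025]
  ],
  "grip_force": 80
}}

```text
time: 4.53
eef_pos: [0.5436, 0.4055, 0.0434]
tcp_rot: [0.797, 0.528, -0.242, 0.167]
contact_force: [0.9, 1.2, 6.7]
opening: 0.383
finger_force: 78.8
```

Run:
```python
from h import *
s=st(); p=np.array(s['eef_pos']); R=Ro.from_quat(s['tcp_rot']); a=67.5
up=p.copy(); up[2]=.145
fin=pose(a,55)
plan([(up,R),((.52,.36,.145),fin)],.025)
```

```text
t 4.525 p [0.5436 0.4055 0.0434] R [[0.325, 0.922, -0.209], [0.761, -0.386, -0.522], [-0.562, 0.01, -0.827]] q [ 0.599  0.779  1.349 -0.319  1.53   1.097] F [0.9 1.2 6.7] op 0.3828999585416528
[[0.0, 0.0, 0.0], [-0.0286, 0.0005, -0.042], 0.025]
[[0.0, 0.0, 0.0], [-0.0285, 0.0006, -0.042], 0.025]
-- [0.5437 0.4055 0.145 ]
[[0.001, 0.156, -0.0], [-0.0042, -0.0004, 0.0029], 0.025]
[[0.001, 0.156, -0.0], [-0.0046, -0.0004, 0.0022], 0.025]
[[0.001, 0.156, -0.0], [-0.0049, -0.0004, 0.0014], 0.025]
[[0.001, 0.156, -0.0], [-0.0051, -0.0004, 0.0006], 0.025]
[[0.001, 0.155, -0.0], [-0.0051, -0.0004, -0.0001], 0.025]
[[0.001, 0.156, -0.0], [-0.005, -0.0004, -0.0009], 0.025]
[[0.002, 0.155, -0.0], [-0.0048, -0.0005, -0.0017], 0.025]
[[0.002, 0.156, -0.0], [-0.0045, -0.0004, -0.0025], 0.025]
[[0.001, 0.155, -0.0], [-0.0041, -0.0005, -0.0031], 0.025]
[[0.002, 0.156, -0.001], [-0.0036, -0.0005, -0.0037], 0.025]
-- [0.52  0.36  0.145]
```

Emit:
{"name": "drive_tool", "arguments": {
  "moves": [
    [[0,0,0],[0,0,0],0.065],
    [[0,0,0],[0,0,0],0.065],
    [[0,0,0],[0.0055,0,0.006],0.065],
    [[0,0,0],[0.0055,-0.001,0.006],0.065],
    [[0,0,0],[0,0,0],0.065]
  ]
}}

```text
time: 5.15
eef_pos: [0.5411, 0.4058, 0.0218]
tcp_rot: [0.795, 0.528, -0.246, 0.167]
contact_force: [-0.9, -0.4, -0.2]
opening: 0.759
finger_force: 0.0
```

Run:
```python
from h import *
s=st(); 
k=cam('top'); b=blobs(k,(100,120,60),(130,255,255),(170,170,240,230),4); print([(x[0],x[1].round(1),onz(k,x[1],.035).round(4)) for x in b])
c=cam('side'); b=blobs(c,(100,120,40),(130,255,255),(200,300,330,380),4); print([(x[0],x[1].round(1)) for x in b])
print([onz(k,x[1],.06).round(4) for x in blobs(k,(0,0,120),(180,90,255),(180,180,240,230))])
a=k['image'][170:240,160:240];b=c['image'][290:370,230:320]
save('g2',np.hstack([cv2.resize(a,(400,350)),cv2.resize(b,(394,350))]))
```

```text
t 5.15 p [0.5411 0.4058 0.0218] R [[0.321, 0.922, -0.216], [0.758, -0.387, -0.525], [-0.567, 0.005, -0.823]] q [ 0.601  0.808  1.348 -0.317  1.512  1.104] F [-0.9 -0.4 -0.2] op 0.7592210848139407
[(np.int32(91), array([190.5, 197.2]), array([[0.5402, 0.3994, 0.035 ]]))]
[(np.int32(135), array([271. , 330.3]))]
[array([[0.5101, 0.3344, 0.06  ]])]
```

View pics/g2.png

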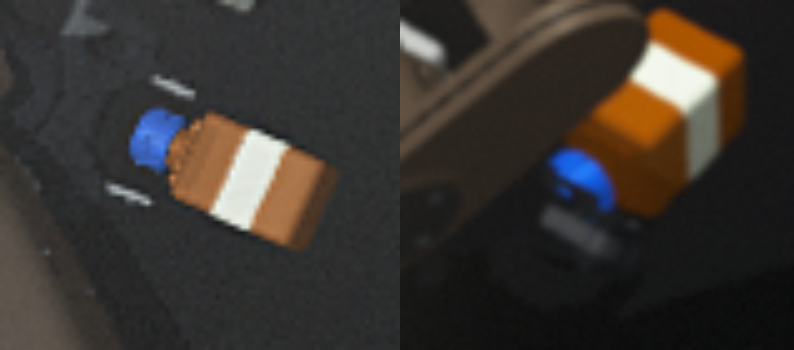

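The top view shows the fingers (crop (173,87), (130,195)) on both sides of the cap (157,138), with the bottle turned only a degree or two. I'll raise a little and grip.

Emit:
{"name": "drive_tool", "arguments": {
  "moves": [
    [[0,0,0],[-0.007,0,-0.005],0.065],
    [[0,0,0],[0,0,0],0.03],
    [[0,0,0],[0,0,0],0.025],
    [[0,0,0],[0,0,0],0.025],
    [[0,0,0],[0,0,0],0.025]
  ],
  "grip_force": 80
}}

```text
time: 5.88
eef_pos: [0.5415, 0.4042, 0.0332]
tcp_rot: [0.796, 0.528, -0.244, 0.167]
contact_force: [1.2, 1.5, 5.4]
opening: 0.395
finger_force: 79.5
```

Run:
```python
from h import *
s=st(); p=np.array(s['eef_pos']); R=Ro.from_quat(s['tcp_rot']); a=67.5
up=p.copy(); up[2]=.145
plan([(up,R),((.51,.34,.145),R*Ro.from_euler('y',90,degrees=True))],.025,vmax=.04)
```

```text
t 5.875 p [0.5415 0.4042 0.0332] R [[0.323, 0.922, -0.212], [0.76, -0.387, -0.523], [-0.564, 0.008, -0.826]] q [ 0.599  0.789  1.355 -0.318  1.518  1.101] F [1.2 1.5 5.4] op 0.3945586118260891
[[0.0, 0.0, 0.0], [-0.021, 0.0003, -0.0308], 0.025]
[[0.0, 0.0, 0.0], [-0.021, 0.0003, -0.0308], 0.025]
[[0.0, 0.0, 0.0], [-0.0211, 0.0003, -0.0307], 0.025]
-- [0.5414 0.4042 0.145 ]
[[0.0, 0.157, -0.0], [-0.0059, -0.0004, 0.004], 0.025]
[[0.0, 0.157, -0.0], [-0.0064, -0.0004, 0.0031], 0.025]
[[-0.0, 0.157, 0.0], [-0.0068, -0.0004, 0.002], 0.025]
[[0.0, 0.157, -0.0], [-0.0071, -0.0004, 0.0009], 0.025]
[[0.0, 0.157, -0.0], [-0.0071, -0.0004, -0.0002], 0.025]
[[0.0, 0.157, -0.0], [-0.007, -0.0004, -0.0013], 0.025]
[[0.0, 0.157, -0.0], [-0.0067, -0.0004, -0.0024], 0.025]
[[-0.0, 0.157, 0.0], [-0.0063, -0.0005, -0.0035], 0.025]
[[-0.0, 0.157, 0.0], [-0.0057, -0.0004, -0.0044], 0.025]
[[-0.0, 0.158, 0.0], [-0.0049, -0.0005, -0.0052], 0.025]
-- [0.51   0.3399 0.145 ]
```

Emit:
{"name": "drive_tool", "arguments": {
  "moves": [
    [[0,0,0],[-0.011,0,-0.016],0.025],
    [[0,0,0],[-0.017,0,-0.024],0.025],
    [[0,0,0],[-0.017,0,-0.025],0.025],
    [[0,0,0],[-0.017,0.0005,-0.026],0.025],
    [[0,0.1,0],[-0.006,0,0.004],0.025]
  ]
}}

```text
time: 6.5
eef_pos: [0.5397, 0.3992, 0.1467]
tcp_rot: [0.808, 0.536, -0.2, 0.139]
contact_force: [0.5, 0.1, -2.9]
opening: 0.396
finger_force: 79.5
```

Emit:
{"name": "drive_tool", "arguments": {
  "moves": [
    [[0,0.157,0],[-0.006,0,0.003],0.025],
    [[0,0.157,0],[-0.007,0,0.002],0.025],
    [[0,0.157,0],[-0.007,0,0.001],0.025],
    [[0,0.157,0],[-0.007,0,0],0.025],
    [[0,0.157,0],[-0.007,0,-0.001],0.025]
  ]
}}

```text
time: 7.12
eef_pos: [0.5243, 0.3647, 0.1458]
tcp_rot: [0.823, 0.549, 0.123, -0.076]
contact_force: [0.0, -0.2, -1.9]
opening: 0.397
finger_force: 79.7
```

Emit:
{"name": "drive_tool", "arguments": {
  "moves": [
    [[0,0.157,0],[-0.007,0,-0.002],0.025],
    [[0,0.157,0],[-0.006,0,-0.003],0.025],
    [[0,0.157,0],[-0.006,0,-0.004],0.025],
    [[0,0.157,0],[-0.005,0,-0.005],0.025],
    [[0,0.057,0],[0,0,0],0.025]
  ]
}}

```text
time: 7.75
eef_pos: [0.5121, 0.3386, 0.1435]
tcp_rot: [0.737, 0.493, 0.385, -0.254]
contact_force: [-0.6, -0.5, -3.0]
opening: 0.395
finger_force: 79.9
```

Run:
```python
from h import *
s=st(); p=np.array(s['eef_pos'])
k=cam('top');c=cam('side'); x,y=proj(c,[p-[0,0,.05]])[0].astype(int); u,v=proj(k,[p-[0,0,.05]])[0].astype(int)
a=k['image'][v-50:v+50,u-50:u+50];b=c['image'][y-70:y+60,x-65:x+65]
save('g3',np.hstack([cv2.resize(a,(400,400)),cv2.resize(b,(400,400))])); print(x,y,u,v)
```

```text
t 7.75 p [0.5121 0.3386 0.1435] R [[0.217, 0.923, 0.318], [0.532, -0.385, 0.755], [0.819, 0.006, -0.574]] q [ 0.139  0.113  2.203  1.379  0.799 -0.501] F [-0.6 -0.5 -3. ] op 0.3948647796709285
286 295 205 203
```

View pics/g3.png

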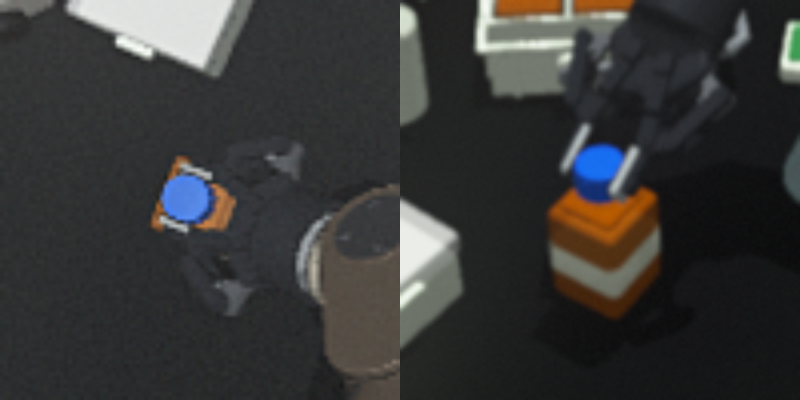

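The bottle hangs upright from its cap (top crop cap (187,197), side crop cap (600,172), body square below). I'll lower it until it touches the bench.

Emit:
{"name": "drive_tool", "arguments": {
  "moves": [
    [[0,0,0],[-0.0082,0,0.0057],0.025],
    [[0,0,0],[-0.0082,0,0.0057],0.025],
    [[0,0,0],[-0.003,0,0.0021],0.025],
    [[0,0,0],[-0.0016,0,0.0011],0.025],
    [[0,0,0],[0,0,0],0.025]
  ]
}}

```text
time: 8.48
eef_pos: [0.5134, 0.3396, 0.1178]
tcp_rot: [0.738, 0.493, 0.385, -0.254]
contact_force: [-0.2, -0.0, -3.1]
opening: 0.392
finger_force: 79.9
```

Emit:
{"name": "drive_tool", "arguments": {
  "moves": [
    [[0,0,0],[-0.0016,0,0.0011],0.025],
    [[0,0,0],[-0.0016,0,0.0011],0.025],
    [[0,0,0],[0,0,0],0.025]
  ]
}}

```text
time: 8.85
eef_pos: [0.5138, 0.3397, 0.1151]
tcp_rot: [0.737, 0.493, 0.385, -0.254]
contact_force: [-2.1, -1.1, 3.4]
opening: 0.387
finger_force: 80.5
```

Emit:
{"name": "drive_tool", "arguments": {
  "moves": [
    [[0,0,0],[-0.0016,0,0.0011],0.025],
    [[0,0,0],[-0.0008,0,0.0006],0.025],
    [[0,0,0],[0,0,0],0.025]
  ]
}}

```text
time: 9.22
eef_pos: [0.5145, 0.3408, 0.1152]
tcp_rot: [0.736, 0.493, 0.388, -0.256]
contact_force: [-7.7, -4.4, 14.3]
opening: 0.393
finger_force: 81.5
```

Emit:
{"name": "drive_tool", "arguments": {
  "moves": [
    [[0,0,0],[0.0016,0,-0.0011],0.025],
    [[0,0,0],[0,0,0],0.045],
    [[0,0,0],[0,0,0],0.06],
    [[0,0,0],[0,0,0],0.06]
  ]
}}

```text
time: 9.72
eef_pos: [0.5134, 0.3394, 0.1127]
tcp_rot: [0.738, 0.493, 0.384, -0.253]
contact_force: [-0.0, -0.9, -0.5]
opening: 0.705
finger_force: 0.0
```

Emit:
{"name": "drive_tool", "arguments": {
  "moves": [
    [[0,0,0],[0,0,-0.02],0.06],
    [[0,0,0],[0,0,-0.035],0.06],
    [[0,0,0],[0,0,-0.05],0.06],
    [[0,0,0],[0.04,0,-0.04],0.06]
  ]
}}

```text
time: 10.22
eef_pos: [0.4742, 0.25, 0.227]
tcp_rot: [0.74, 0.491, 0.382, -0.255]
contact_force: [1.1, -0.4, 1.1]
opening: 0.701
finger_force: 0.0
```

Run:
```python
from h import *
s=st()
k=cam('top');c=cam('side')
for b in blobs(k,(100,120,60),(130,255,255),(170,160,260,240),10):
  for q in blobs(c,(100,120,60),(130,255,255),(240,220,330,340),10): print(b[0],b[1],q[0],q[1],tri(k,b[1],c,q[1]))
u,v=proj(k,[(.51,.345,.08)])[0].astype(int); x,y=proj(c,[(.51,.345,.08)])[0].astype(int)
save('g4',np.hstack([cv2.resize(k['image'][v-30:v+30,u-30:u+30],(400,400),interpolation=2),cv2.resize(c['image'][y-60:y+60,x-60:x+60],(400,400))])); print(u,v,x,y)
plan([((.52,.35,.22),pose(67)),((.5145,.345,.17),pose(67))],.06)
```

```text
t 10.225 p [0.4742 0.25   0.227 ] R [[0.225, 0.922, 0.316], [0.533, -0.388, 0.752], [0.816, -0.001, -0.578]] q [-0.064 -0.191  2.306  1.137  1.015 -0.31 ] F [ 1.1 -0.4  1.1] op 0.7011354189890554
121 [203.61983471 203.42975207] 284 [286.02112676 289.85915493] (array([0.51223086, 0.34034128, 0.11160772]), np.float64(0.0016169005043983919))
204 204 287 301
[[0.002, -0.161, 0.002], [0.008, -0.0002, 0.0163], 0.06]
[[0.002, -0.16, 0.002], [0.0105, -0.0002, 0.0148], 0.06]
[[0.002, -0.161, 0.002], [0.0127, -0.0002, 0.0129], 0.06]
[[0.002, -0.16, 0.002], [0.0146, -0.0001, 0.0107], 0.06]
[[0.003, -0.161, 0.001], [0.0161, -0.0002, 0.0083], 0.06]
[[0.002, -0.16, 0.002], [0.0172, -0.0001, 0.0055], 0.06]
-- [0.52   0.3499 0.22  ]
[[0.0, -0.0, -0.0], [-0.0067, -0.0032, 0.05], 0.06]
-- [0.5145 0.345  0.17  ]
```

View pics/g4.png

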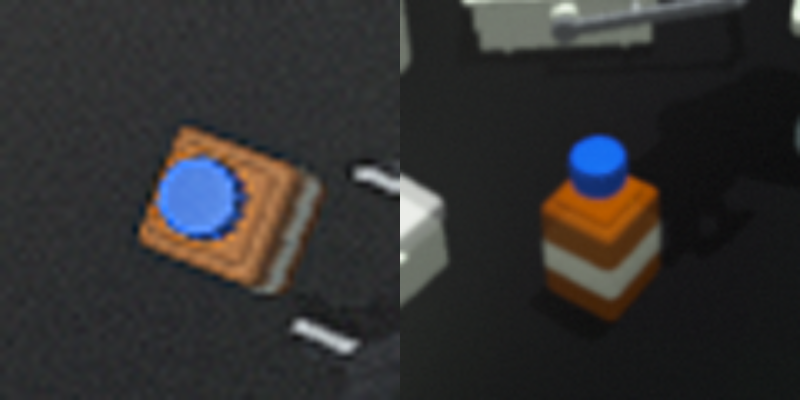

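Standing upright on its own and released (cap at top crop (198,195), square body round it). Now I'll regrasp the cap from above.

Emit:
{"name": "drive_tool", "arguments": {
  "moves": [
    [[0.002,-0.161,0.002],[0.008,0,0.0163],0.06],
    [[0.002,-0.16,0.002],[0.0105,0,0.0148],0.06],
    [[0.002,-0.161,0.002],[0.0127,0,0.0129],0.06],
    [[0.002,-0.16,0.002],[0.0146,0,0.0107],0.06],
    [[0.003,-0.161,0.001],[0.0161,0,0.0083],0.06]
  ]
}}

```text
time: 10.95
eef_pos: [0.5107, 0.3349, 0.2147]
tcp_rot: [0.83, 0.552, 0.06, -0.045]
contact_force: [1.0, 0.5, 0.2]
opening: 0.704
finger_force: 0.0
```

Emit:
{"name": "drive_tool", "arguments": {
  "moves": [
    [[0.002,-0.16,0.002],[0.0172,0,0.0055],0.06],
    [[0,0,0],[0,0,0],0.06],
    [[0,0,0],[0,0,0],0.06]
  ]
}}

```text
time: 11.32
eef_pos: [0.5168, 0.3504, 0.2109]
tcp_rot: [0.833, 0.553, -0.006, -0.004]
contact_force: [-0.2, -0.2, 0.4]
opening: 0.701
finger_force: 0.0
```

Run:
```python
from h import *
s=st()
plan([((.5122,.3403,.15),pose(67.5)),((.5122,.3403,.11),pose(67.5))],.06,vmax=.04)
```

```text
t 11.325 p [0.5168 0.3504 0.2109] R [[0.388, 0.922, -0.014], [0.922, -0.388, -0.001], [-0.006, -0.013, -1.0]] q [0.431 0.215 1.733 0.006 1.207 0.828] F [-0.2 -0.2  0.4] op 0.7008595286139256
[[-0.006, 0.003, -0.003], [-0.0054, 0.0002, 0.0305], 0.06]
[[-0.007, 0.003, -0.003], [-0.0054, 0.0001, 0.0305], 0.06]
-- [0.5122 0.3403 0.15  ]
[[0.0, -0.0, 0.0], [0.0, -0.0, 0.04], 0.06]
-- [0.5122 0.3403 0.11  ]
```

Emit:
{"name": "drive_tool", "arguments": {
  "moves": [
    [[-0.006,0.003,-0.003],[-0.0054,0,0.0305],0.06],
    [[-0.007,0.003,-0.003],[-0.0054,0,0.0305],0.06],
    [[0,0,0],[0,0,0],0.06],
    [[0,0,0],[0,0,0],0.06]
  ]
}}

```text
time: 11.82
eef_pos: [0.5133, 0.3402, 0.1528]
tcp_rot: [0.832, 0.555, 0.002, 0.001]
contact_force: [-0.2, -1.0, -0.3]
opening: 0.702
finger_force: 0.0
```

Run:
```python
from h import *
s=st()
plan([((.5122,.3403,.11),pose(67.5))],.06,vmax=.022)
```

```text
t 11.825 p [0.5133 0.3402 0.1528] R [[0.384, 0.923, 0.004], [0.923, -0.384, 0.001], [0.002, 0.003, -1.0]] q [ 4.210e-01  2.490e-01  1.805e+00 -1.000e-03  1.083e+00  8.160e-01] F [-0.2 -1.  -0.3] op 0.7017830764383234
[[0.002, -0.001, -0.001], [-0.0002, -0.0006, 0.0214], 0.06]
[[0.001, -0.001, -0.001], [-0.0002, -0.0006, 0.0214], 0.06]
-- [0.5122 0.3403 0.11  ]
```

Descend, grip, lift.

Emit:
{"name": "drive_tool", "arguments": {
  "moves": [
    [[0.002,-0.001,0],[0,-0.0006,0.0214],0.06],
    [[0.001,-0.001,0],[0,-0.0006,0.0205],0.06],
    [[0,0,0],[0,0,0],0.06],
    [[0,0,0],[0,0,0],0.03],
    [[0,0,0],[0,0,0],0.025]
  ],
  "grip_force": 60
}}

```text
time: 12.45
eef_pos: [0.5122, 0.3413, 0.11]
tcp_rot: [0.832, 0.555, -0.0, 0.0]
contact_force: [-0.0, -1.1, -1.5]
opening: 0.403
finger_force: 59.8
```

Emit:
{"name": "drive_tool", "arguments": {
  "moves": [
    [[0,0,0],[0,0,0],0.025],
    [[0,0,0],[0,0,0],0.025],
    [[0,0,0],[0,0,0],0.025],
    [[0,0,0],[0,0,-0.03],0.025],
    [[0,0,0],[0,0,-0.05],0.025]
  ]
}}

```text
time: 13.08
eef_pos: [0.5095, 0.3401, 0.1866]
tcp_rot: [0.832, 0.555, -0.005, -0.001]
contact_force: [1.4, 0.2, -0.9]
opening: 0.403
finger_force: 60.1
```

Run:
```python
from h import *
s=st()
plan([((.5122,.34,.27),pose(67.5)),((.6736,-.0195,.27),pose(105.5))],.025,vmax=.05)
```

```text
t 13.075 p [0.5095 0.3401 0.1866] R [[0.383, 0.924, -0.009], [0.924, -0.383, -0.004], [-0.007, -0.007, -1.0]] q [ 0.423  0.212  1.783 -0.     1.156  0.817] F [ 1.4  0.2 -0.9] op 0.4026516875119136
[[-0.003, 0.004, -0.0], [0.0002, 0.001, -0.0417], 0.025]
[[-0.004, 0.003, -0.001], [0.0003, 0.0011, -0.0417], 0.025]
-- [0.5122 0.34   0.27  ]
[[0.0, 0.0, -0.083], [-0.0338, 0.0358, 0.0], 0.025]
[[0.0, 0.0, -0.083], [-0.0367, 0.0329, 0.0], 0.025]
[[0.0, 0.0, -0.083], [-0.0393, 0.0297, 0.0], 0.025]
[[0.0, 0.0, -0.083], [-0.0416, 0.0264, 0.0], 0.025]
[[0.0, 0.0, -0.083], [-0.0436, 0.0229, 0.0], 0.025]
[[0.0, 0.0, -0.083], [-0.0454, 0.0191, 0.0], 0.025]
[[0.0, 0.0, -0.082], [-0.0468, 0.0153, 0.0001], 0.025]
[[0.0, 0.0, -0.083], [-0.0479, 0.0115, 0.0], 0.025]
-- [ 0.6736 -0.0195  0.27  ]
```

Emit:
{"name": "drive_tool", "arguments": {
  "moves": [
    [[-0.003,0.004,0],[0,0.001,-0.0417],0.025],
    [[-0.004,0.003,-0.001],[0,0.001,-0.0417],0.025],
    [[0,0,-0.083],[-0.0338,0.0358,0],0.025],
    [[0,0,-0.083],[-0.0367,0.0329,0],0.025],
    [[0,0,-0.083],[-0.0393,0.0297,0],0.025]
  ]
}}

```text
time: 13.7
eef_pos: [0.5737, 0.2042, 0.2721]
tcp_rot: [0.755, 0.656, 0.003, 0.001]
contact_force: [-0.3, 1.2, -1.4]
opening: 0.398
finger_force: 60.4
```

Emit:
{"name": "drive_tool", "arguments": {
  "moves": [
    [[0,0,-0.083],[-0.0416,0.0264,0],0.025],
    [[0,0,-0.083],[-0.0436,0.0229,0],0.025],
    [[0,0,-0.083],[-0.0454,0.0191,0],0.025],
    [[0,0,-0.082],[-0.0468,0.0153,0],0.025],
    [[0,0,-0.083],[-0.0479,0.0115,0],0.025]
  ]
}}

```text
time: 14.32
eef_pos: [0.6748, -0.0205, 0.2718]
tcp_rot: [0.604, 0.797, 0.003, 0.001]
contact_force: [-0.3, 0.6, -2.2]
opening: 0.402
finger_force: 60.3
```

Emit:
{"name": "drive_tool", "arguments": {
  "moves": [
    [[0,0,0],[0,0,0],0.025],
    [[0,0,0],[0,0,0],0.025]
  ]
}}

```text
time: 14.58
eef_pos: [0.6743, -0.0189, 0.2719]
tcp_rot: [0.606, 0.796, 0.003, 0.001]
contact_force: [0.1, -0.4, -2.3]
opening: 0.403
finger_force: 60.4
```

Run:
```python
from h import *
s=st()
plan([((.6738,-.0195,.21),pose(105.5))],.025,vmax=.03)
k=cam('top');c=cam('side')
print([(b[0],b[1].round(1)) for b in blobs(c,(100,120,40),(130,255,255),(230,120,340,230),10)], proj(c,[np.array(s['eef_pos'])]))
h,w=100,100
x,y=proj(c,[(.65,0,.13)])[0].astype(int);u,v=proj(k,[(.64,0,.1)])[0].astype(int)
save('g5',np.hstack([cv2.resize(k['image'][v-50:v+50,u-50:u+50],(400,400),interpolation=2),cv2.resize(c['image'][y-60:y+50,x-55:x+55],(400,400),interpolation=2)]))
```

```text
t 14.575 p [ 0.6743 -0.0189  0.2719] R [[-0.267, 0.964, 0.005], [0.964, 0.267, 0.004], [0.002, 0.006, -1.0]] q [-0.18   0.267  1.558  0.005  1.313 -0.451] F [ 0.1 -0.4 -2.3] op 0.4031176972678858
[[0.002, -0.001, -0.0], [-0.0002, -0.0003, 0.0206], 0.025]
[[0.002, -0.001, -0.0], [-0.0002, -0.0003, 0.0206], 0.025]
[[0.002, -0.0, -0.001], [-0.0001, -0.0003, 0.0207], 0.025]
-- [ 0.6738 -0.0195  0.21  ]
[(np.int32(185), array([323.9, 122.2])), (np.int32(21), array([285.6, 137.1])), (np.int32(122), array([259.5, 150.1])), (np.int32(128), array([287. , 171.6])), (np.int32(148), array([286.5, 196. ])), (np.int32(140), array([261.5, 213.5])), (np.int32(127), array([286.7, 212.6]))] [[259.86244132 150.32970198]]
```

View pics/g5.png

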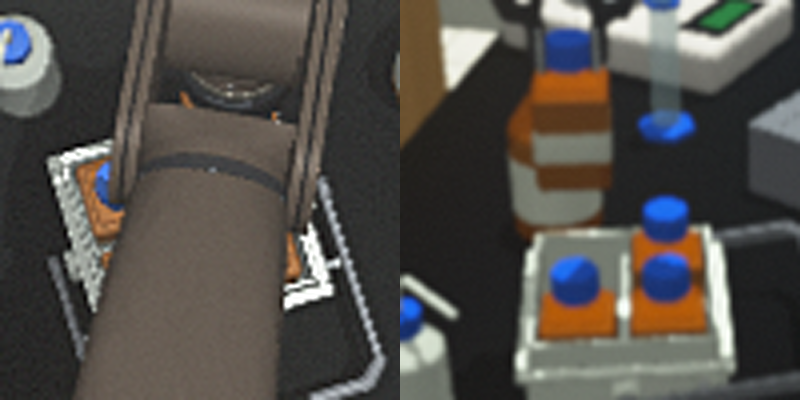

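The side crop shows the bottle hanging level and square over the empty cell (cap (568,50), cell opening (585,250)). I'll lower it in stages.

Emit:
{"name": "drive_tool", "arguments": {
  "moves": [
    [[0.002,-0.001,0],[0,0,0.025],0.025],
    [[0.002,-0.001,0],[0,0,0.025],0.025],
    [[0.002,0,0],[0,0,0.02],0.025],
    [[0,0,0],[0,0,0],0.025]
  ]
}}

```text
time: 15.18
eef_pos: [0.6739, -0.018, 0.2004]
tcp_rot: [0.605, 0.796, -0.001, -0.001]
contact_force: [-0.1, 0.2, -1.5]
opening: 0.402
finger_force: 60.5
```

Emit:
{"name": "drive_tool", "arguments": {
  "moves": [
    [[0,0,0],[0,0,0.006],0.025],
    [[0,0,0],[0,0,0.006],0.025],
    [[0,0,0],[0,0,0],0.025]
  ]
}}

```text
time: 15.55
eef_pos: [0.6752, -0.0191, 0.1907]
tcp_rot: [0.605, 0.796, 0.0, 0.001]
contact_force: [-0.4, 0.3, -1.4]
opening: 0.401
finger_force: 60.5
```

Emit:
{"name": "drive_tool", "arguments": {
  "moves": [
    [[0,0,0],[0,0,0.01],0.025],
    [[0,0,0],[0,0,0.01],0.025],
    [[0,0,0],[0,0,0.01],0.025],
    [[0,0,0],[0,0,0],0.025]
  ]
}}

```text
time: 16.05
eef_pos: [0.6745, -0.019, 0.1589]
tcp_rot: [0.605, 0.796, -0.0, -0.0]
contact_force: [-0.3, 0.1, -2.8]
opening: 0.402
finger_force: 60.5
```

Emit:
{"name": "drive_tool", "arguments": {
  "moves": [
    [[0,0,0],[0,0,0.012],0.025],
    [[0,0,0],[0,0,0.012],0.025],
    [[0,0,0],[0,0,0.01],0.025],
    [[0,0,0],[0,0,0],0.025]
  ]
}}

```text
time: 16.55
eef_pos: [0.6746, -0.019, 0.125]
tcp_rot: [0.605, 0.796, -0.0, -0.0]
contact_force: [0.1, 0.5, -2.1]
opening: 0.401
finger_force: 60.5
```

Emit:
{"name": "drive_tool", "arguments": {
  "moves": [
    [[0,0,0],[0,0,0.005],0.025],
    [[0,0,0],[0,0,0.002],0.025],
    [[0,0,0],[0,0,0],0.025]
  ]
}}

```text
time: 16.92
eef_pos: [0.6755, -0.0192, 0.1199]
tcp_rot: [0.605, 0.796, 0.0, 0.001]
contact_force: [-0.5, 0.3, -1.7]
opening: 0.4
finger_force: 60.5
```

Emit:
{"name": "drive_tool", "arguments": {
  "moves": [
    [[0,0,0],[0,0,0.002],0.025],
    [[0,0,0],[0,0,0],0.025]
  ]
}}

```text
time: 17.18
eef_pos: [0.6755, -0.0192, 0.1178]
tcp_rot: [0.605, 0.796, 0.0, 0.001]
contact_force: [-0.1, 0.2, -1.8]
opening: 0.406
finger_force: 60.5
```

Emit:
{"name": "drive_tool", "arguments": {
  "moves": [
    [[0,0,0],[0,0,0.002],0.025],
    [[0,0,0],[0,0,0.001],0.025],
    [[0,0,0],[0,0,0],0.025]
  ]
}}

```text
time: 17.55
eef_pos: [0.6759, -0.0192, 0.1159]
tcp_rot: [0.605, 0.796, 0.001, 0.001]
contact_force: [-1.1, 0.6, 2.3]
opening: 0.404
finger_force: 61.0
```

Emit:
{"name": "drive_tool", "arguments": {
  "moves": [
    [[0,0,0],[0,0,0],0.045],
    [[0,0,0],[0,0,0],0.05],
    [[0,0,0],[0,0,0],0.05],
    [[0,0,0],[0,0,-0.03],0.05],
    [[0,0,0],[0,0,-0.05],0.05]
  ]
}}

```text
time: 18.18
eef_pos: [0.6737, -0.0189, 0.1926]
tcp_rot: [0.605, 0.796, -0.001, -0.002]
contact_force: [0.3, -0.6, 0.2]
opening: 0.588
finger_force: 0.0
```

Emit:
{"name": "drive_tool", "arguments": {
  "moves": [
    [[0,0,0],[0,0,-0.06],0.05],
    [[0,0,0],[0,0,0],0.05]
  ]
}}

```text
time: 18.42
eef_pos: [0.6784, -0.0196, 0.2633]
tcp_rot: [0.605, 0.796, 0.004, 0.007]
contact_force: [-0.1, 0.3, 0.7]
opening: 0.584
finger_force: 0.0
```

Run:
```python
from h import *
s=st()
plan([((.4755,-.344,.2),pose(65.5))],.05,vmax=.055)
```

```text
t 18.425 p [ 0.6784 -0.0196  0.2633] R [[-0.267, 0.963, 0.016], [0.964, 0.268, -0.003], [-0.007, 0.015, -1.0]] q [-0.178  0.276  1.562 -0.     1.287 -0.449] F [-0.1  0.3  0.7] op 0.5839567569035651
[[0.002, 0.0, 0.087], [-0.0322, -0.0354, 0.0076], 0.05]
[[0.002, 0.0, 0.087], [-0.0352, -0.0325, 0.0077], 0.05]
[[0.002, 0.0, 0.087], [-0.0379, -0.0293, 0.0078], 0.05]
[[0.002, 0.0, 0.087], [-0.0403, -0.0258, 0.0078], 0.05]
[[0.002, 0.0, 0.088], [-0.0424, -0.0222, 0.0079], 0.05]
[[0.002, 0.001, 0.087], [-0.0441, -0.0184, 0.0079], 0.05]
[[0.003, 0.0, 0.088], [-0.0456, -0.0145, 0.0079], 0.05]
[[0.002, 0.001, 0.087], [-0.0466, -0.0104, 0.0079], 0.05]
-- [ 0.4755 -0.344   0.2   ]
```

Emit:
{"name": "drive_tool", "arguments": {
  "moves": [
    [[0.002,0,0.087],[-0.0322,-0.0354,0.0076],0.05],
    [[0.002,0,0.087],[-0.0352,-0.0325,0.0077],0.05],
    [[0.002,0,0.087],[-0.0379,-0.0293,0.0078],0.05],
    [[0.002,0,0.087],[-0.0403,-0.0258,0.0078],0.05],
    [[0.002,0,0.088],[-0.0424,-0.0222,0.0079],0.05]
  ]
}}

```text
time: 19.05
eef_pos: [0.5464, -0.2227, 0.2151]
tcp_rot: [0.764, 0.645, -0.004, -0.003]
contact_force: [0.9, 0.4, 0.4]
opening: 0.588
finger_force: 0.0
```

Emit:
{"name": "drive_tool", "arguments": {
  "moves": [
    [[0.002,0.001,0.087],[-0.0441,-0.0184,0.0079],0.05],
    [[0.003,0,0.088],[-0.0456,-0.0145,0.0079],0.05],
    [[0.002,0.001,0.087],[-0.0466,-0.0104,0.0079],0.05],
    [[0,0,0],[0,0,0],0.05],
    [[0,0,0],[0,0,0],0.05]
  ]
}}

```text
time: 19.68
eef_pos: [0.4712, -0.3428, 0.1928]
tcp_rot: [0.841, 0.541, -0.005, -0.006]
contact_force: [0.4, 0.3, 0.4]
opening: 0.587
finger_force: 0.0
```

Run:
```python
from h import *
s=st()
k=cam('top');c=cam('side')
plan([((.4755,-.344,.145),pose(65.5)),((.4755,-.344,.104),pose(65.5))],.05,vmax=.03)
C=[]
sb=blobs(c,(100,120,60),(130,255,255),(240,150,320,250))
for b in blobs(k,(100,120,60),(130,255,255),(280,130,350,200)):
    r=min((tri(k,b[1],c,q[1]) for q in sb),key=lambda r:r[1]); print('cap',b[1].round(1),r[0].round(4),round(r[1],4))
u,v=proj(k,[(.4755,-.344,.09)])[0].astype(int); x,y=proj(c,[(.4755,-.344,.09)])[0].astype(int)
o=np.hstack([cv2.resize(k['image'][v-45:v+45,u-45:u+45],(400,400),interpolation=2),cv2.resize(c['image'][y-40:y+40,x-40:x+40],(400,400),interpolation=2)])
save('g6',o)
```

```text
t 19.675 p [ 0.4712 -0.3428  0.1928] R [[0.414, 0.91, -0.014], [0.91, -0.414, 0.004], [-0.002, -0.015, -1.0]] q [-0.8    0.144  1.849 -0.008  1.161 -0.369] F [0.4 0.3 0.4] op 0.5868531607542834
[[-0.007, 0.001, 0.001], [0.0, 0.0023, 0.0242], 0.05]
[[-0.007, 0.002, 0.001], [0.0001, 0.0022, 0.0242], 0.05]
-- [ 0.4756 -0.344   0.145 ]
[[0.0, -0.0, -0.0], [-0.0, -0.0, 0.0205], 0.05]
[[0.0, -0.0, -0.0], [-0.0001, -0.0001, 0.0205], 0.05]
-- [ 0.4754 -0.344   0.104 ]
cap [322.1 146.2] [ 0.6762 -0.0194  0.1176] 0.0012
cap [294.5 154.5] [0.653  0.0642 0.1163] 0.0009
cap [328.8 169. ] [ 0.6062 -0.0379  0.1194] 0.0015
cap [301.2 176.6] [0.5854 0.0455 0.1163] 0.0012
```

View pics/g6.png

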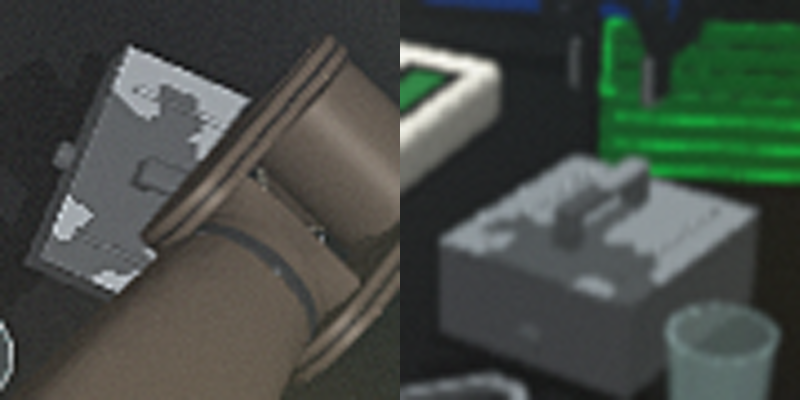

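The bottle is seated in the cell (its cap is level with the other three). The side crop shows fingers (575,60), (648,80) straddling the lid bar (603,195). I'll go down and grip.

Emit:
{"name": "drive_tool", "arguments": {
  "moves": [
    [[-0.007,0.001,0.001],[0,0.0023,0.0242],0.05],
    [[-0.007,0.002,0.001],[0,0.0022,0.0242],0.05],
    [[0,0,0],[0,0,0.02],0.05],
    [[0,0,0],[0,0,0.01],0.05],
    [[0,0,0],[0,0,0],0.05]
  ]
}}

```text
time: 20.4
eef_pos: [0.475, -0.3445, 0.1145]
tcp_rot: [0.841, 0.541, -0.0, -0.001]
contact_force: [0.4, 0.6, 0.4]
opening: 0.587
finger_force: 0.0
```

Run:
```python
from h import *
s=st()
plan([((.4755,-.344,.104),pose(65.5))],.05,vmax=.03)
```

```text
t 20.4 p [ 0.475  -0.3445  0.1145] R [[0.416, 0.91, -0.001], [0.91, -0.416, 0.001], [0.0, -0.001, -1.0]] q [-0.8    0.241  1.895 -0.     1.007 -0.372] F [0.4 0.6 0.4] op 0.586500722276401
[[-0.001, -0.0, -0.001], [0.0007, 0.0003, 0.0105], 0.05]
-- [ 0.4755 -0.344   0.104 ]
```

Emit:
{"name": "drive_tool", "arguments": {
  "moves": [
    [[0,0,0],[0,0,0.01],0.05],
    [[0,0,0],[0,0,0],0.03],
    [[0,0,0],[0,0,0],0.012],
    [[0,0,0],[0,0,0],0.012],
    [[0,0,0],[0,0,0],0.012]
  ],
  "grip_force": 80
}}

```text
time: 21.02
eef_pos: [0.4754, -0.3455, 0.1058]
tcp_rot: [0.842, 0.54, 0.0, 0.001]
contact_force: [1.0, -0.6, 1.0]
opening: 0.215
finger_force: 79.1
```

Emit:
{"name": "drive_tool", "arguments": {
  "moves": [
    [[0,0,0],[0,0,-0.01],0.012],
    [[0,0,0],[0,0,-0.03],0.012],
    [[0,0,0],[0,0,-0.04],0.012],
    [[0,0,0],[0,0,-0.05],0.012],
    [[0,0,0],[0,0,-0.04],0.012]
  ]
}}

```text
time: 21.65
eef_pos: [0.4746, -0.3447, 0.2771]
tcp_rot: [0.841, 0.54, -0.0, 0.0]
contact_force: [-0.0, -1.3, -3.2]
opening: 0.214
finger_force: 78.7
```

Run:
```python
from h import *
s=st()
plan([((.6295,.0125,.275),pose(105.5))],.012,vmax=.05)
```

```text
t 21.65 p [ 0.4746 -0.3447  0.2771] R [[0.416, 0.909, 0.0], [0.909, -0.416, -0.001], [-0.0, 0.0, -1.0]] q [-0.801  0.071  1.77  -0.     1.3   -0.372] F [-0.  -1.3 -3.2] op 0.2142625209650527
[[0.0, 0.0, -0.087], [0.0487, -0.001, 0.0002], 0.012]
[[0.0, 0.0, -0.088], [0.0486, 0.0033, 0.0002], 0.012]
[[0.0, 0.0, -0.087], [0.0481, 0.0075, 0.0002], 0.012]
[[0.0, 0.0, -0.088], [0.0472, 0.0116, 0.0003], 0.012]
[[0.0, 0.0, -0.087], [0.046, 0.0158, 0.0002], 0.012]
[[0.0, 0.0, -0.088], [0.0445, 0.0197, 0.0003], 0.012]
[[0.0, 0.0, -0.087], [0.0426, 0.0235, 0.0002], 0.012]
[[-0.0, 0.001, -0.088], [0.0404, 0.0272, 0.0003], 0.012]
-- [0.6295 0.0125 0.275 ]
```

```bash
cat > m.py <<'E'
from h import *
def carrier(k):
    m=blobs(k,(0,0,150),(180,60,255),(265,120,365,210),200); m=max(m,key=lambda b:b[0])[2].astype(np.uint8)
    p=max(cv2.findContours(m,0,cv2.CHAIN_APPROX_NONE)[0],key=cv2.contourArea).reshape(-1,2)
    P=onz(k,p,.062)[:,:2]; c=np.array([.6285,.0125]); a=15.
    for it in range(4):
        A=np.radians(a); M=np.array([[np.cos(A),np.sin(A)],[-np.sin(A),np.cos(A)]]); Q=(P-c)@M.T*1e3; off=[];sl=[]
        for ax,h in((0,84),(1,92)):
            e=[]
            for sg in(1,-1):
                f=Q[(np.abs(Q[:,ax]-sg*h)<10)&(np.abs(Q[:,1-ax])<[78,66][ax])]
                for _ in range(5):
                    g=np.polyfit(f[:,1-ax],f[:,ax],1); r=np.abs(f[:,ax]-np.polyval(g,f[:,1-ax])); f=f[r<max(2.5,2*np.median(r))] if _<4 else f
                e.append(g[1]); sl.append((-g[0] if ax==0 else g[0]))
            off.append(e)
        d=np.array([np.mean(off[0]),np.mean(off[1])])/1e3; c=c+M.T@d; a+=np.degrees(np.mean(sl))
    print('carrier',c.round(4),'yaw',round(a,2),'extents',np.diff(off).ravel().round(1),'slopes',np.degrees(sl).round(1)); return c,a
E
python3 - <<'E'
from m import *
k=cam('top'); carrier(k)
E
```

```text
carrier [0.6288 0.0125] yaw 15.81 extents [-164.3 -181.1] slopes [-0.1 -0.   0.1  0.1]
```

Emit:
{"name": "drive_tool", "arguments": {
  "moves": [
    [[0,0,-0.087],[0.0487,-0.001,0],0.012],
    [[0,0,-0.088],[0.0486,0.0033,0],0.012],
    [[0,0,-0.087],[0.0481,0.0075,0],0.012],
    [[0,0,-0.088],[0.0472,0.0116,0],0.012],
    [[0,0,-0.087],[0.046,0.0158,0],0.012]
  ]
}}

```text
time: 22.32
eef_pos: [0.5715, -0.12, 0.274]
tcp_rot: [0.703, 0.711, -0.001, -0.001]
contact_force: [0.1, -0.5, -2.2]
opening: 0.211
finger_force: 78.7
```

Emit:
{"name": "drive_tool", "arguments": {
  "moves": [
    [[0,0,-0.088],[0.0445,0.0197,0],0.012],
    [[0,0,-0.087],[0.0426,0.0235,0],0.012],
    [[0,0,-0.088],[0.0404,0.0272,0],0.012],
    [[0,0,0],[0,0,0],0.012],
    [[0,0,0],[0,0,0],0.012]
  ]
}}

```text
time: 22.95
eef_pos: [0.6292, 0.0121, 0.274]
tcp_rot: [0.605, 0.796, -0.001, -0.001]
contact_force: [0.3, 0.1, -2.8]
opening: 0.209
finger_force: 78.8
```

Run:
```python
from m import *
s=st(); 
c=cam('side'); x,y=proj(c,[(.63,.01,.15)])[0].astype(int); save('g7',cv2.resize(c['image'][y-70:y+55,x-75:x+75],(780,650))[:600]); print(x,y)
```

```text
t 22.95 p [0.6292 0.0121 0.274 ] R [[-0.268, 0.964, -0.002], [0.964, 0.268, -0.001], [-0.0, -0.002, -1.0]] q [-1.410e-01  1.700e-01  1.668e+00 -1.000e-03  1.306e+00 -4.120e-01] F [ 0.3  0.1 -2.8] op 0.20933210889117787
274 194
```

View pics/g7.png

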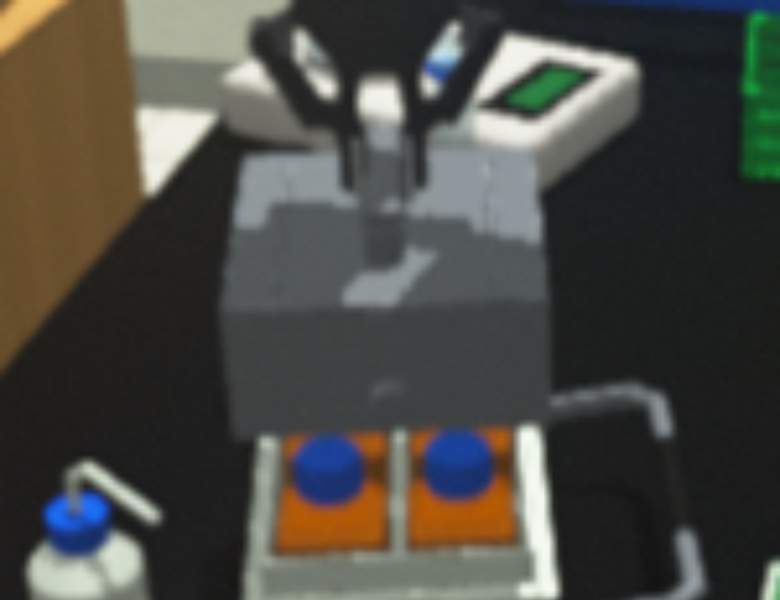

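The lid hangs level over the carrier (its near lower corners at crop (235,437) and (552,432)); all bottles are in. I'll check those corners against the prediction.

Run:
```python
from m import *
s=ctrl.get_state(); c=cam('side'); p=np.array(s['eef_pos']); R=Ro.from_quat(s['tcp_rot']).as_matrix()
ux=R[:,1]*[1,1,0]; uy=R[:,0]*[1,1,0]  # lid x, y
z=p[2]-.104
P=[[p[0],p[1],z]+a*ux+b*uy for a,b in((.081,.089),(-.081,.089))]
P+=[q+np.array([0,0,.076]) for q in P]
print(proj(c,P).round(1))
g=cv2.cvtColor(c['image'],cv2.COLOR_RGB2GRAY).astype(float)
# top-edge of near face row profile: side edges of face at mid height, columns
for row in(190,196,202):
    r=np.gradient(cv2.GaussianBlur(g,(0,0),.8)[row]); L=235+np.argmax(r[235:255]); Rr=295+np.argmin(r[295:315]); print(row,L,Rr)
for col in(255,275,295):
    r=np.gradient(cv2.GaussianBlur(g,(0,0),.8)[:,col]); print(col,175+np.argmin(r[175:195]),200+np.argmax(r[200:215]))
print(K(c)[0][0,0])
plan([((.6288,.0125,.21),pose(105.8))],.012,vmax=.03)
```

```text
[[243.4 206.5]
 [304.4 204.1]
 [240.8 181.4]
 [304.1 179.1]]
190 241 304
196 242 304
202 243 308
255 183 207
275 182 206
295 181 206
406.86156655151285
[[-0.0, 0.0, -0.002], [0.0005, -0.0, 0.0215], 0.012]
[[-0.001, 0.0, -0.002], [0.0004, -0.0, 0.0215], 0.012]
[[-0.0, 0.0, -0.002], [0.0005, -0.0001, 0.0215], 0.012]
-- [0.6288 0.0125 0.21  ]
```

Emit:
{"name": "drive_tool", "arguments": {
  "moves": [
    [[0,0,-0.002],[0.0005,0,0.025],0.012],
    [[0,0,-0.002],[0,0,0.025],0.012],
    [[0,0,-0.002],[0,0,0.019],0.012],
    [[0,0,0],[0,0,0],0.012],
    [[0,0,0],[0,0,0],0.012]
  ]
}}

```text
time: 23.68
eef_pos: [0.6304, 0.0122, 0.2072]
tcp_rot: [0.603, 0.798, 0.0, 0.001]
contact_force: [0.9, 0.1, -1.9]
opening: 0.216
finger_force: 78.8
```

Run:
```python
from m import *
st(); plan([((.6288,.0125,.195),pose(105.8))],.012,vmax=.03)
```

```text
t 23.675 p [0.6304 0.0122 0.2072] R [[-0.273, 0.962, 0.002], [0.962, 0.273, -0.001], [-0.001, 0.002, -1.0]] q [-0.141  0.224  1.729 -0.     1.186 -0.417] F [ 0.9  0.1 -1.9] op 0.21576936570869643
[[0.002, 0.001, 0.0], [0.0007, -0.0014, 0.0122], 0.012]
-- [0.6288 0.0125 0.195 ]
```

Emit:
{"name": "drive_tool", "arguments": {
  "moves": [
    [[0.001,0.001,0],[0.0003,-0.0014,0.008],0.012],
    [[0,0,0],[0,0,0.004],0.012],
    [[0,0,0],[0,0,0.003],0.012],
    [[0,0,0],[0,0,0],0.012]
  ]
}}

```text
time: 24.18
eef_pos: [0.6282, 0.0126, 0.1907]
tcp_rot: [0.603, 0.798, -0.0, -0.001]
contact_force: [-0.8, -0.5, -1.8]
opening: 0.213
finger_force: 78.8
```

Emit:
{"name": "drive_tool", "arguments": {
  "moves": [
    [[0,0,0],[0,0,0.003],0.012],
    [[0,0,0],[0,0,0],0.012]
  ]
}}

```text
time: 24.42
eef_pos: [0.6283, 0.0126, 0.1878]
tcp_rot: [0.603, 0.798, -0.0, -0.001]
contact_force: [0.6, -0.4, -3.2]
opening: 0.213
finger_force: 78.8
```

Emit:
{"name": "drive_tool", "arguments": {
  "moves": [
    [[0,0,0],[0,0,0.003],0.012],
    [[0,0,0],[0,0,0],0.012]
  ]
}}

```text
time: 24.68
eef_pos: [0.6282, 0.0126, 0.1847]
tcp_rot: [0.603, 0.798, -0.0, -0.001]
contact_force: [0.8, -0.0, -3.2]
opening: 0.217
finger_force: 78.8
```

Emit:
{"name": "drive_tool", "arguments": {
  "moves": [
    [[0,0,0],[0,0,0.004],0.012],
    [[0,0,0],[0,0,0.004],0.012],
    [[0,0,0],[0,0,0.003],0.012],
    [[0,0,0],[0,0,0],0.012]
  ]
}}

```text
time: 25.18
eef_pos: [0.6281, 0.0125, 0.1735]
tcp_rot: [0.603, 0.798, -0.0, -0.001]
contact_force: [0.3, -1.2, -2.8]
opening: 0.212
finger_force: 78.8
```

Emit:
{"name": "drive_tool", "arguments": {
  "moves": [
    [[0,0,0],[0,0,0.003],0.012],
    [[0,0,0],[0,0,0.002],0.012],
    [[0,0,0],[0,0,0],0.012]
  ]
}}

```text
time: 25.55
eef_pos: [0.6282, 0.0125, 0.1688]
tcp_rot: [0.603, 0.798, -0.0, -0.001]
contact_force: [-0.8, -0.4, -2.8]
opening: 0.214
finger_force: 78.8
```

Emit:
{"name": "drive_tool", "arguments": {
  "moves": [
    [[0,0,0],[0,0,0.0015],0.012],
    [[0,0,0],[0,0,0],0.012]
  ]
}}

```text
time: 25.8
eef_pos: [0.6284, 0.0125, 0.1679]
tcp_rot: [0.603, 0.798, -0.0, -0.0]
contact_force: [-1.1, -0.0, -2.0]
opening: 0.211
finger_force: 79.0
```

Emit:
{"name": "drive_tool", "arguments": {
  "moves": [
    [[0,0,0],[0,0,0.0015],0.012],
    [[0,0,0],[0,0,0.001],0.012],
    [[0,0,0],[0,0,0],0.012]
  ]
}}

```text
time: 26.18
eef_pos: [0.6284, 0.0125, 0.1678]
tcp_rot: [0.603, 0.798, -0.0, -0.0]
contact_force: [-6.7, -0.1, 7.7]
opening: 0.214
finger_force: 80.2
```

Emit:
{"name": "drive_tool", "arguments": {
  "moves": [
    [[0,0,0],[0,0,0],0.03],
    [[0,0,0],[0,0,0],0.04],
    [[0,0,0],[0,0,0],0.04],
    [[0,0,0],[0,0,-0.03],0.04],
    [[0,0,0],[0,0,-0.05],0.04]
  ]
}}

```text
time: 26.8
eef_pos: [0.627, 0.0127, 0.2429]
tcp_rot: [0.603, 0.798, -0.002, -0.003]
contact_force: [1.1, -0.1, 0.2]
opening: 0.473
finger_force: 0.0
```

Run:
```python
from m import *
k=cam('top');c=cam('side'); a=np.radians(15.8); M=np.array([[np.cos(a),np.sin(a)],[-np.sin(a),np.cos(a)]])
for p,q in(((312.6,218.6),(330.7,226.9)),((342.6,208),(325.9,206.7)),((327.6,213.3),(328.3,216.8))):
    X,e=tri(k,p,c,q); r=M@(X[:2]-[.6288,.0125]); print(X.round(4),e.round(4),'carrier',r.round(4),'v',np.arctan2(-r[0],X[2]-.04))
```

```text
[0.4624 0.0145 0.0617] 0.0019 carrier [-0.1596  0.0472] v 1.4355089416743254
[ 0.4923 -0.0785  0.0697] 0.0019 carrier [-0.1561 -0.0504] v 1.3826460635643603
[ 0.4773 -0.0321  0.0645] 0.0016 carrier [-0.1579 -0.0017] v 1.416720386470049
```

Run:
```python
from m import *
plan([((.4768,-.0305,.23),pose(105.8)),((.4768,-.0305,.13),pose(105.8))],.045,vmax=.052)
```

```text
[[0.003, 0.001, 0.0], [0.0003, -0.0402, 0.0052], 0.045]
[[0.003, 0.001, 0.0], [0.0004, -0.0402, 0.0053], 0.045]
[[0.002, 0.001, 0.001], [0.0003, -0.0402, 0.0055], 0.045]
[[0.003, 0.001, 0.0], [0.0003, -0.0403, 0.0055], 0.045]
-- [ 0.4768 -0.0305  0.23  ]
[[-0.0, 0.0, 0.0], [0.0, 0.0, 0.05], 0.045]
[[-0.0, 0.0, 0.0], [0.0001, 0.0001, 0.05], 0.045]
-- [ 0.4768 -0.0305  0.13  ]
```

Emit:
{"name": "drive_tool", "arguments": {
  "moves": [
    [[0.003,0.001,0],[0.0003,-0.0402,0],0.045],
    [[0.003,0.001,0],[0.0004,-0.0402,0],0.045],
    [[0.002,0.001,0],[0.0003,-0.0402,0.005],0.045],
    [[0.003,0.001,0],[0.0003,-0.0403,0.005],0.045],
    [[0,0,0],[0,0,0.01],0.045]
  ]
}}

```text
time: 27.52
eef_pos: [0.4715, -0.0304, 0.2254]
tcp_rot: [0.603, 0.797, -0.003, -0.005]
contact_force: [0.0, 0.1, 0.4]
opening: 0.528
finger_force: 0.0
```

Emit:
{"name": "drive_tool", "arguments": {
  "moves": [
    [[0,0,0],[0,0,0.05],0.045],
    [[0,0,0],[0,0,0.04],0.045],
    [[0,0,0],[0,0,0],0.045],
    [[0,0,0],[0,0,0],0.045]
  ]
}}

```text
time: 28.02
eef_pos: [0.4733, -0.0302, 0.1371]
tcp_rot: [0.603, 0.798, -0.003, -0.004]
contact_force: [-0.7, 0.6, -0.3]
opening: 0.529
finger_force: 0.0
```

Run:
```python
from m import *
st(); plan([((.4768,-.0305,.069),pose(105.8))],.045,vmax=.03)
```

```text
t 28.025 p [ 0.4733 -0.0302  0.1371] R [[-0.273, 0.962, -0.011], [0.962, 0.273, 0.001], [0.004, -0.01, -1.0]] q [-0.277 -0.03   2.145 -0.003  1.038 -0.553] F [-0.7  0.6 -0.3] op 0.5285837596804281
[[-0.003, -0.001, 0.0], [-0.0005, 0.0013, 0.0227], 0.045]
[[-0.004, -0.001, 0.001], [-0.0005, 0.0013, 0.0227], 0.045]
[[-0.003, -0.002, 0.0], [-0.0004, 0.0011, 0.0227], 0.045]
-- [ 0.4767 -0.0305  0.069 ]
```

Emit:
{"name": "drive_tool", "arguments": {
  "moves": [
    [[-0.003,-0.001,0],[-0.0005,0.0013,0.0227],0.045],
    [[-0.004,-0.001,0],[-0.0005,0.0013,0.0227],0.045],
    [[-0.003,-0.002,0],[0,0.001,0.015],0.045],
    [[0,0,0],[0,0,0],0.045]
  ],
  "grip_force": 20
}}

```text
time: 28.52
eef_pos: [0.4753, -0.0299, 0.0756]
tcp_rot: [0.603, 0.798, -0.001, -0.001]
contact_force: [0.2, 0.2, -0.8]
opening: 0.529
finger_force: 0.0
```

Emit:
{"name": "drive_tool", "arguments": {
  "moves": [
    [[0,0,0],[0,0,0.006],0.045],
    [[0,0,0],[0,0,0],0.045],
    [[0,0,0],[0,0,0],0.025],
    [[0,0,0],[0,0,0],0.008],
    [[0,0,0],[0,0,0],0.008]
  ],
  "grip_force": 20
}}

```text
time: 29.15
eef_pos: [0.478, -0.0294, 0.0706]
tcp_rot: [0.604, 0.797, 0.003, 0.002]
contact_force: [8.1, 4.4, -4.0]
opening: 0.149
finger_force: 21.6
```

Emit:
{"name": "drive_tool", "arguments": {
  "moves": [
    [[0,0,0],[0,0,0],0.008],
    [[0,0,0],[0,0,0],0.008]
  ]
}}

```text
time: 29.4
eef_pos: [0.478, -0.0294, 0.0706]
tcp_rot: [0.603, 0.797, 0.003, 0.002]
contact_force: [8.1, 4.4, -3.7]
opening: 0.151
finger_force: 21.6
```

Run:
```python
from m import *
s=st(); c=cam('side'); p=np.array(s['eef_pos']); a=np.radians(15.8); M=np.array([[np.cos(a),np.sin(a)],[-np.sin(a),np.cos(a)]]); print(M@(p[:2]-[.6288,.0125]))
```

```text
t 29.4 p [ 0.478  -0.0294  0.0706] R [[-0.272, 0.962, 0.007], [0.962, 0.272, 0.001], [-0.001, 0.007, -1.0]] q [-0.275  0.083  2.174  0.004  0.878 -0.553] F [ 8.1  4.4 -3.7] op 0.1506287895637294
[-0.15648325  0.00077814]
```

Emit:
{"name": "drive_tool", "arguments": {
  "moves": [
    [[0,0,0],[0,0.004,-0.0158],0.008],
    [[0,0,0],[0,0.0055,-0.0155],0.008],
    [[0,0,0],[0,0.007,-0.015],0.008],
    [[0,0,0],[0,0.0084,-0.014],0.008],
    [[0,0,0],[0,0,0],0.008]
  ]
}}

```text
time: 30.08
eef_pos: [0.4988, -0.0233, 0.131]
tcp_rot: [0.602, 0.798, -0.002, -0.002]
contact_force: [-5.3, -2.5, 2.9]
opening: 0.153
finger_force: 21.6
```

```bash
cat > b.py <<'E'
from m import *
s=st(); p=np.array(s['eef_pos']); a=np.radians(15.8); M=np.array([[np.cos(a),np.sin(a)],[-np.sin(a),np.cos(a)]]); r=M@(p[:2]-[.6288,.0125]); v=np.arcsin(-r[0]/.16)
print('carrier',r.round(4),'v by x',v,'bar z',.04+.16*np.cos(v),'tcp z',p[2])
E
python3 b.py
```

```text
t 30.075 p [ 0.4988 -0.0233  0.131 ] R [[-0.274, 0.962, -0.005], [0.962, 0.274, -0.001], [0.001, -0.005, -1.0]] q [-2.490e-01  3.300e-02  2.094e+00 -2.000e-03  1.019e+00 -5.260e-01] F [-5.3 -2.5  2.9] op 0.1529471356487626
carrier [-0.1349  0.0009] v by x 1.0025569858080288 bar z 0.12610382600828848 tcp z 0.13100202810156406
```

Emit:
{"name": "drive_tool", "arguments": {
  "moves": [
    [[0,0,0],[0,0.0093,-0.013],0.008],
    [[0,0,0],[0,0.0105,-0.012],0.008],
    [[0,0,0],[0,0.0117,-0.0108],0.008],
    [[0,0,0],[0,0.0127,-0.0097],0.008],
    [[0,0,0],[0,0,0],0.008]
  ]
}}

```text
time: 30.7
eef_pos: [0.5402, -0.0118, 0.1795]
tcp_rot: [0.602, 0.798, -0.004, -0.003]
contact_force: [-15.2, -2.7, 19.9]
opening: 0.152
finger_force: 22.4
```

```bash
python3 b.py
```

```text
t 30.7 p [ 0.5402 -0.0118  0.1795] R [[-0.274, 0.962, -0.01], [0.962, 0.274, -0.002], [0.001, -0.01, -1.0]] q [-0.208  0.064  1.963 -0.004  1.124 -0.484] F [-15.2  -2.7  19.9] op 0.15225392824677947
carrier [-0.0918  0.0007] v by x 0.6112851911206485 bar z 0.1710257755139615 tcp z 0.17951819512415992
```

Emit:
{"name": "drive_tool", "arguments": {
  "moves": [
    [[0,0,0],[0,0,0],0.008],
    [[0,0,0],[0,0,0],0.008]
  ]
}}

```text
time: 30.95
eef_pos: [0.5402, -0.0118, 0.1795]
tcp_rot: [0.602, 0.798, -0.003, -0.003]
contact_force: [-14.3, -2.4, 19.8]
opening: 0.149
finger_force: 22.3
```

Run:
```python
from m import *
s=ctrl.get_state(); print(s['wrist_torque'],s['contact_force'],s['eef_pos'])
c=cam('side'); k=cam('top')
h=cv2.cvtColor(c['image'],cv2.COLOR_RGB2GRAY)
P=np.array(s['eef_pos'])
# predicted bar ends (grey bends at y=+-113) for several v, side-view grey level there
a=np.radians(15.8); ex=np.array([np.cos(a),np.sin(a),0]); ey=np.array([-np.sin(a),np.cos(a),0]); O=np.array([.6288,.0125,0])
for v in(.5,.55,.6,.65,.7,.75,.8):
    q=[O+ex*(-.16*np.sin(v))+ey*y+np.array([0,0,.04+.16*np.cos(v)]) for y in(-.075,.075)]
    pc=proj(c,q).round().astype(int); pk=proj(k,q).round().astype(int)
    print(v,pc.tolist(),[h[y,x] for x,y in pc],pk.tolist(),[int(k['image'][y,x].mean()) for x,y in pk])
```

```text
[-0.45943499  2.69104893 -0.04700167] [-14.33023058  -2.44310969  19.81395422] [ 0.54020837 -0.01182366  0.17951401]
0.5 [[300, 172], [303, 198]] [np.uint8(31), np.uint8(55)] [[344, 175], [294, 191]] [91, 111]
0.55 [[302, 173], [305, 199]] [np.uint8(29), np.uint8(32)] [[345, 178], [295, 193]] [91, 90]
0.6 [[304, 175], [308, 201]] [np.uint8(105), np.uint8(90)] [[346, 180], [296, 196]] [59, 45]
0.65 [[306, 176], [310, 202]] [np.uint8(136), np.uint8(74)] [[346, 183], [297, 198]] [132, 100]
0.7 [[308, 177], [312, 204]] [np.uint8(45), np.uint8(32)] [[347, 185], [297, 200]] [43, 113]
0.75 [[310, 179], [315, 205]] [np.uint8(50), np.uint8(27)] [[347, 187], [298, 202]] [47, 71]
0.8 [[312, 180], [317, 207]] [np.uint8(40), np.uint8(29)] [[348, 189], [299, 204]] [43, 70]
```

Emit:
{"name": "drive_tool", "arguments": {
  "moves": [
    [[0,0,0],[0,0,0],0.024],
    [[0,0,0],[0,0,0],0.024],
    [[0,0,0],[0,0,0],0.024]
  ]
}}

```text
time: 31.42
eef_pos: [0.5417, -0.0108, 0.1748]
tcp_rot: [0.603, 0.798, -0.0, -0.001]
contact_force: [0.2, 0.5, -0.1]
opening: 0.282
finger_force: 0.0
```

Emit:
{"name": "drive_tool", "arguments": {
  "moves": [
    [[0,0,0],[0,0.01,-0.003],0.024],
    [[0,0,0],[0,0.011,-0.006],0.024],
    [[0,0,0],[0,0.012,-0.006],0.024],
    [[0,0,0],[0,0,0],0.024]
  ]
}}

```text
time: 31.92
eef_pos: [0.5749, -0.0018, 0.1906]
tcp_rot: [0.603, 0.798, 0.0, 0.0]
contact_force: [-0.2, -0.4, -0.8]
opening: 0.28
finger_force: 0.0
```

```bash
python3 b.py
```

```text
t 31.925 p [ 0.5749 -0.0018  0.1906] R [[-0.274, 0.962, 0.0], [0.962, 0.274, 0.0], [0.0, 0.001, -1.0]] q [-0.18   0.122  1.878  0.     1.141 -0.457] F [-0.2 -0.4 -0.8] op 0.2803178350045424
carrier [-0.0558  0.0009] v by x 0.355943128504829 bar z 0.18997091991556617 tcp z 0.19061793440766495
```

Emit:
{"name": "drive_tool", "arguments": {
  "moves": [
    [[0,0,0],[0,0.012,-0.005],0.024],
    [[0,0,0],[0,0.012,-0.004],0.024],
    [[0,0,0],[0,0.012,-0.003],0.024],
    [[0,0,0],[0,0.01,-0.001],0.024],
    [[0,0,0],[0,0,0],0.024]
  ]
}}

```text
time: 32.55
eef_pos: [0.619, 0.0108, 0.2031]
tcp_rot: [0.603, 0.798, 0.0, -0.0]
contact_force: [0.3, -0.4, 0.1]
opening: 0.281
finger_force: 0.0
```

Emit:
{"name": "drive_tool", "arguments": {
  "moves": [
    [[0,0,0],[0,0.006,0],0.024],
    [[0,0,0],[0,0.004,0],0.024],
    [[0,0,0],[0,0,0],0.024]
  ]
}}

```text
time: 32.92
eef_pos: [0.6278, 0.0133, 0.203]
tcp_rot: [0.603, 0.798, -0.0, -0.0]
contact_force: [0.1, 0.6, -0.3]
opening: 0.284
finger_force: 0.0
```

```bash
cat > v.py <<'E'
from m import *
c=cam('side'); k=cam('top'); h=cv2.cvtColor(c['image'],cv2.COLOR_RGB2GRAY)
a=np.radians(15.8); ex=np.array([np.cos(a),np.sin(a),0]); ey=np.array([-np.sin(a),np.cos(a),0]); O=np.array([.6288,.0125,0])
for v in np.arange(.4,-.13,-.04):
    q=[O+ex*(-.16*np.sin(v))+ey*y+np.array([0,0,.04+.16*np.cos(v)]) for y in(-.075,.075)]
    pc=proj(c,q).round().astype(int); pk=proj(k,q).round().astype(int)
    print(round(v,2),[int(h[y,x]) for x,y in pc],[int(k['image'][y,x].mean()) for x,y in pk])
E
python3 b.py; python3 v.py
```

```text
t 32.925 p [0.6278 0.0133 0.203 ] R [[-0.273, 0.962, -0.001], [0.962, 0.273, 0.0], [0.0, -0.001, -1.0]] q [-0.14   0.224  1.737  0.     1.181 -0.417] F [ 0.1  0.6 -0.3] op 0.28362158694593875
carrier [-0.0007  0.0011] v by x 0.004516303105639255 bar z 0.19999836824327424 tcp z 0.20297479374167118
0.4 [43, 148] [165, 85]
0.36 [93, 147] [165, 80]
0.32 [93, 133] [165, 79]
0.28 [40, 149] [161, 77]
0.24 [33, 149] [164, 70]
0.2 [33, 148] [159, 69]
0.16 [32, 148] [161, 50]
0.12 [31, 149] [165, 57]
0.08 [72, 140] [95, 54]
0.04 [146, 93] [163, 128]
0.0 [110, 107] [140, 106]
-0.04 [32, 85] [168, 92]
-0.08 [33, 142] [132, 53]
-0.12 [35, 150] [108, 93]
```

Emit:
{"name": "drive_tool", "arguments": {
  "moves": [
    [[0,0,0],[0,0.003,0],0.024],
    [[0,0,0],[0,0.003,0],0.024],
    [[0,0,0],[0,0,0],0.024]
  ]
}}

```text
time: 33.4
eef_pos: [0.6335, 0.0149, 0.203]
tcp_rot: [0.603, 0.798, -0.0, -0.001]
contact_force: [-0.1, -0.1, 0.5]
opening: 0.28
finger_force: 0.3
```

Emit:
{"name": "drive_tool", "arguments": {
  "moves": [
    [[0,0,0],[0,0.002,0],0.024],
    [[0,0,0],[0,0,0],0.024]
  ]
}}

```text
time: 33.65
eef_pos: [0.6352, 0.0155, 0.203]
tcp_rot: [0.603, 0.798, -0.001, -0.001]
contact_force: [-1.5, -0.5, 1.0]
opening: 0.28
finger_force: 0.7
```

Emit:
{"name": "drive_tool", "arguments": {
  "moves": [
    [[0,0,0],[0,0.0015,0],0.024],
    [[0,0,0],[0,0,0],0.024]
  ]
}}

```text
time: 33.9
eef_pos: [0.6354, 0.0155, 0.2029]
tcp_rot: [0.603, 0.798, -0.002, -0.002]
contact_force: [-6.4, -1.7, 2.9]
opening: 0.283
finger_force: 3.0
```

Emit:
{"name": "drive_tool", "arguments": {
  "moves": [
    [[0,0,0],[0,0.0015,0],0.024],
    [[0,0,0],[0,0,0],0.024]
  ]
}}

```text
time: 34.15
eef_pos: [0.6355, 0.0155, 0.2028]
tcp_rot: [0.603, 0.798, -0.004, -0.004]
contact_force: [-9.7, -3.0, 5.6]
opening: 0.284
finger_force: 5.1
```

Emit:
{"name": "drive_tool", "arguments": {
  "moves": [
    [[0,0,0],[0,-0.0035,0],0.024],
    [[0,0,0],[0,0,0],0.03],
    [[0,0,0],[0,0,-0.02],0.03],
    [[0,0,0],[0,0,-0.05],0.03],
    [[0,0,0],[0,0,-0.05],0.03]
  ]
}}

```text
time: 34.78
eef_pos: [0.6352, 0.0155, 0.3257]
tcp_rot: [0.603, 0.798, -0.0, -0.0]
contact_force: [1.2, 0.1, 0.9]
opening: 0.353
finger_force: 0.0
```

Emit:
{"name": "drive_tool", "arguments": {
  "moves": [
    [[0,0,0],[-0.06,0,0],0.03],
    [[0,0,0],[-0.06,0,0],0.03],
    [[0,0,0],[-0.06,0,0],0.03],
    [[0,0,0],[-0.06,0,0],0.03],
    [[0,0,0],[-0.06,0,0],0.03]
  ]
}}

```text
time: 35.4
eef_pos: [0.7177, -0.2752, 0.325]
tcp_rot: [0.603, 0.798, -0.0, 0.001]
contact_force: [0.6, 0.7, 0.5]
opening: 0.349
finger_force: 0.0
```

```bash
python3 v.py
python3 - <<'E'
from m import *
st(); k=cam('top')
c=cam('side'); a=np.radians(15.8); ex=np.array([np.cos(a),np.sin(a),0]); ey=np.array([-np.sin(a),np.cos(a),0]); O=np.array([.6288,.0125,0])
# lid top corners: predicted vs bright area fit in top view
q=[O+x*ex+y*ey+np.array([0,0,.138]) for x,y in((.081,.089),(.081,-.089),(-.081,-.089),(-.081,.089))]
print(proj(k,q).round(1).tolist())
a0=cv2.imread('pics/top0.png')[...,::-1].astype(int); d=np.abs(k['image'].astype(int)-a0).sum(2)>90
n,l,s,ce=cv2.connectedComponentsWithStats(cv2.morphologyEx(d.astype(np.uint8),cv2.MORPH_OPEN,np.ones((3,3))))
print([(s[i].tolist()) for i in range(1,n) if s[i,4]>25])
E
```

```text
0.4 [49, 92] [100, 180]
0.36 [95, 122] [103, 163]
0.32 [106, 102] [104, 163]
0.28 [99, 147] [106, 161]
0.24 [99, 146] [104, 161]
0.2 [98, 150] [102, 161]
0.16 [62, 151] [99, 161]
0.12 [44, 151] [104, 161]
0.08 [40, 142] [168, 162]
0.04 [56, 140] [71, 76]
0.0 [136, 139] [174, 186]
-0.04 [126, 105] [130, 125]
-0.08 [38, 108] [163, 163]
-0.12 [51, 150] [165, 159]
t 35.5 p [ 0.7169 -0.2799  0.3222] R [[-0.267, 0.964, -0.002], [0.964, 0.267, -0.002], [-0.002, -0.002, -1.0]] q [-0.503  0.459  1.221 -0.003  1.462 -0.773] F [ 0.1 -0.6 -1.1] op 0.35310877499825083
[[275.2, 143.6], [332.2, 126.4], [348.6, 177.6], [290.9, 195.3]]
[[425, 57, 41, 40, 805], [406, 101, 9, 8, 46], [415, 102, 34, 25, 392], [290, 119, 175, 231, 13642], [446, 122, 7, 13, 58], [276, 129, 72, 70, 2315], [331, 136, 17, 43, 241], [274, 163, 10, 8, 46], [186, 193, 38, 25, 604], [291, 217, 21, 7, 77], [306, 244, 13, 9, 102], [389, 264, 60, 41, 1225], [563, 264, 17, 24, 204], [582, 268, 29, 37, 753], [253, 274, 53, 60, 1735], [557, 276, 6, 7, 33], [565, 279, 5, 30, 102], [343, 290, 222, 110, 10502], [571, 290, 3, 12, 36], [572, 298, 8, 17, 98], [359, 310, 19, 20, 268], [576, 316, 4, 7, 27], [357, 327, 27, 23, 405], [306, 343, 25, 27, 337], [266, 349, 25, 43, 632], [292, 370, 12, 13, 94]]
```

Run:
```python
from m import *
k=cam('top'); a0={'image':cv2.imread('pics/top0.png')[...,::-1].copy()}; c=cam('side'); s0={'image':cv2.imread('pics/side0.png')[...,::-1].copy()}
for nm,new,old,box in(('timer',k,a0,(295,225,340,260)),('tipbox',k,a0,(165,125,225,178)),('wash',k,a0,(255,108,283,138)),('timer side',c,s0,(340,228,372,255)),('tipbox side',c,s0,(175,280,245,350)),('wash side',c,s0,(200,215,235,268))):
    for i in(old,new):
        b=max(blobs(i,(0,0,120),(180,100,255),box,5),key=lambda b:b[0],default=None); print(nm,None if b is None else (int(b[0]),b[1].round(1).tolist()))
def md(b): x0,y0,x1,y1=b; d=np.abs(c['image'][y0:y1,x0:x1].astype(int)-s0['image'][y0:y1,x0:x1]).sum(2); return round(float(d.mean()),1),round(float((d>90).mean()),3)
print('flask',md((343,255,380,295)),'beaker',md((352,183,380,220)),'stock',md((243,160,271,200)),'cyl',md((278,135,296,176)))
```

```text
timer (451, [316.9, 242.7])
timer (429, [317.1, 242.6])
tipbox (1087, [194.2, 151.5])
tipbox (1048, [193.5, 151.2])
wash (275, [269.1, 124.5])
wash (263, [268.9, 124.2])
timer side (333, [357.4, 242.5])
timer side (310, [357.9, 242.6])
tipbox side (2271, [204.6, 317.5])
tipbox side (2270, [204.6, 317.4])
wash side (436, [214.0, 242.6])
wash side (417, [214.1, 242.2])
flask (11.8, 0.0) beaker (15.5, 0.049) stock (38.1, 0.204) cyl (2.8, 0.0)
```

```bash
python3 -c "
from h import *
print(ctrl.sign_off())"
```

```text
the job is handed in; nothing more can be done
None
```

The job is handed in at about 36 s of the 72 s: the bottle was stood up, released and set in the empty cell, the lid is home, and the handle is up at its stop. Camera checks showed no sign of the other bench items moving, though the stock bottle's check was unclear because that part of the side view had changed.

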